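Spacer on the stage post, sample up in the tongs

TASK

Get the probing stage ready for its next sample: first slip the loose spacer sleeve over the upright post on the stage, right down onto the platen, and let go of it. Then take the sample tongs from their stand, close them on the round sample puck in the white tray (the gripper itself must not touch the puck) and hold the puck up over the post, a few centimetres clear of its top. Finish while still holding it there in the tongs, with the sleeve still seated and the jar, the square carrier and the screwdriver left where they are.

Things in the scene. Friction and masses are not known exactly. Their poses are not given: they have to be found in the camera images.
- sleeve_center (a point): Spacer sleeve: a loose plain aluminium tube standing upright on the black bench between the robot and the stage; outside diameter 26 mm, bore 17 mm, height 36 mm, 40 g. The point is its centre, half-way up (18 mm above its underside); z along the tube, up.
- post_foot (a point): Axis of the stage's fixed upright steel post, at its foot on the platen (70 mm above the bench). Post: 12 mm diameter, 46 mm tall, top 6 mm tapering to 6 mm diameter. A seated sleeve has its centre 18 mm above this point and the post stands 10 mm out of it. Axes are the stage's, z up.
- post_top (a point): Point on the post's axis at its top, 46 mm above post_foot.
- stage: Positioning stage fixed to the bench; aluminium platen 130 x 140 mm, top 70 mm above the bench. The post stands 22 mm to -x and 18 mm to -y of the platen's middle; a clamp block with a brass thumb nut, 33 mm tall, 45 mm to +x and 50 mm to +y. Origin: centre of its underside.
- tongs: Sample tongs (90 g), hanging upright, arms down, in the stand. Origin: centre of their crossbar, which is steel, 9 mm thick, 104 mm long, along x; z up; y from arm to arm. Two steel arms, 22 mm wide (x) at the grip and 3.5 mm thick, hang from it, hinged there and moving together symmetrically; they end 125 mm below it.
- tongs_grip (a point): Grip point of the tongs: between the arms, 32 mm below the crossbar's centre, axes of the tongs; about 113 mm above the bench in the stand. The gripper comes from above and closes along y on the arms, 47 mm over their outer faces here when open. The crossbar's top is 37 mm above this point, the stand's post tops 39 mm.
- tongs_tip (a point): Midway between the tongs' jaw pads (16 x 16 mm), 85 mm below tongs_grip; the item's centre belongs here. Arms end 8 mm below. Jaws are sprung open 55 mm apart. Squeezed to 44 mm at the grip they are about 45 mm apart, at 40 mm 29 mm (on the puck), at 33 mm shut.
- tongs_left (a joint): Closing angle of one tongs arm (the other does the same), rad: 0 sprung open, 0.11 closed on the puck, 0.23 shut. At the grip point the spring resists with 4 N at each arm at first and 7 N when closed on the puck; about a quarter of any further squeeze reaches the puck.
- puck_center (a point): Sample puck: a loose round brass disc, 30 mm diameter, 16 mm tall, 30 g, with a small dark square chip flat on top, lying in the white tray. The point is its centre, half-way up (8 mm above its underside); z up.
- tray: White plastic tray fixed to the bench, 110 x 110 mm, walls 12 mm high and 4 mm thick, floor 4 mm thick; open on top. Origin: centre of its underside.
- stand: Tongs stand fixed to the bench: dark base plate 125 x 85 x 8 mm (long side along its x) and two posts 84 mm apart along its x, 152 mm tall, each with a V notch on top in which the tongs' crossbar lies, along x. Lift the tongs straight up to free them. Origin: centre of its underside.
- jar: Bystander: glass jar with black lid, 52 mm diameter, 62 mm tall. Origin: centre of its underside.
- carrier: Bystander: square steel carrier, 50 x 50 x 15 mm, with a round brass spot. Origin: centre of its underside.
- driver: Bystander: screwdriver, 160 mm long, lying beyond the stage.
Mind the look-alikes: they are no part of the job. What is shaped like the part that bears puck_center but turquoise is not meant. What is shaped like the tongs but turquoise is not meant.

How it is judged:
By the outcome, as a careful person would: the job done as asked, in the order asked, and still so for the second after the job is handed in, while the arm keeps its last pose, push and grip.
It also fails if it takes over 67 s, if anything falls off the work surface, if the arm or the gripper's body presses on something with over 40 N, if the wrist force passes 120 N, or if a joint passes its speed limit or range.

ROBOT

A 6-joint arm with a two-finger parallel gripper is mounted at the origin on the work surface. World frame = base frame: x ahead of the robot, y to its left, z up, the work surface at z = 0. Lengths are in m, angles in rad, forces in N, time in s.
With the tool pointing down it reaches from about 0.25 to 0.775 m from the base axis. Payload 4 kg.
Tool frame: the origin (TCP) lies at the centre of the arm's flange, where the gripper is bolted on; the fingertips stand 199 mm ahead of it and the grasp point (between the pads) lies 180 mm ahead of it (r.pinch_z is the distance from the TCP to the grasp point, in m); y points along the fingers, z is the direction in which the jaws open and shut, and the axes are right-handed (so a half turn about y gives the same grasp; the last joint's range is limited). The gripper opens to 94 mm and grips with 3 to 60 N. Pads are 16 mm wide; open, the fingers measure 119 mm over their backs; the gripper's body (75 mm by 177 mm) begins 78 mm behind the grasp point.
Start: joints at [-1.276, 0.087, 1.371, -0, 1.684, -0.103], TCP at [0.213, -0.507, 0.405] pointing down, gripper open.
Joint ranges: [-3.1, 3.1], [-0.76, 2.03], [0.27, 2.55], [-1.08, 4.22], [0.17, 2.65], [-2.57, 2.57]. Speed limits (rad/s): [2.79, 2.79, 3.14, 3.14, 3.14, 3.14].

INTERFACE

Orientations are given as a unit quaternion [w, x, y, z].
In Python, from plant import r gives the robot as it stands. The module is installed in compiled form; this text tells all that it offers.
- The arm moves only by the tool carry_out, never from a script. Its argument "plan" is a list of rows, each an object with "claw": the gripper command: -1 is fully open, 1 is shut, values between are in proportion; "travel": the shift along the tool's x, y, z in m, a list of three; "twist": the turn, a rotation vector about the tool's x, y, z in degrees, a list of three. A call has 1 to 10 rows; each row is the pose to reach, as a shift and turn from the pose measured when the call began, along the tool's axes at that moment; what a row does not reach only later rows make up. A row lasts 1/12 s, in which the tool goes at most 41.7 mm and 7.16 degrees, less where a joint would pass 70% of its speed; a pose out of reach is approached as far as the arm can. A call with a gripper value outside its range is refused whole. The fingers move at their own pace and stop on an object; "grip_force" is the grip in N (left out, the last holds). Time passes only in rows, so rows that repeat a pose let the fingers close. It gives the time, the measured TCP pose, the force and the opening at its end, in the units of the state.
- r.observe(): the state, without advancing time (a new reading comes with each control period).
- r.get_image(name): name is "scene" or "top" or "wrist"; returns the picture (384x512x3 uint8, red, green, blue); there is no depth.
- r.camera_model(name): a dict with "fov_y" (degrees; the focal length in pixels is half the picture's height over the tangent of half this angle, whatever the lens; pixels are square), "cx", "cy" (the principal point, pixels), "dist_coeffs" ([k1, k2, p1, p2, k3] as OpenCV has them; the pictures are not rectified), "view" (4x4, takes a point from world to camera coordinates); the wrist camera has in their place "T_tool_cam" (4x4, takes a point from camera to tool coordinates, whose origin is the TCP and whose axes are the tool frame's). Camera axes: x right, y down, z forward; pixel columns grow to the right and rows downward; lengths in m; the calibration is good to about 2 mm. A picture is of the moment at which its call begins: read the wrist's pose just before it. camera_model takes no time and is no camera call.
- r.finish_job(): hands the job in, once; it reports no verdict.
Trained networks look in the newest picture that a camera, given by its name, has taken for a name from the list of things; names that differ only in an ending like _2 or _b are one class to them, and where a whole thing is asked for, a point or a joint stands for the part that bears it (a point fixed in the world has none). Each returns a list of dicts, best first, with "p" (0 to 1); they miss things now and then, are a little off and sometimes report something else, mostly with a low value. They report only what shows in the picture. A call takes as long as a camera call. They do not tell look-alikes from the thing itself.
- r.regions_of(camera, thing): "pixels" (384x512 bool, what is visible of it) and "bbox" ([centre column, centre row, width, height] in pixels, round what is visible of it).
The state is a dict: "t": time; "joint_positions": joint angles; "joint_velocities": joint speeds; "joint_efforts": joint torques, N m; "ee_pos": TCP position; "tcp_rot": TCP orientation; "ft_force": force on the tool from outside, world axes, zero at the start; "ft_torque": the same for the moment, N m; "gripper_width": finger opening in m.
Only numpy, scipy, OpenCV 4.12 (cv2) and the standard library are available. Lean on these libraries where they do the work, as an engineer would, in place of code of your own. Each camera call takes 0.05 s, during which the arm holds its last target.

## Working session

There is one attempt and no reset: what is moved stays moved. The work goes in short steps, Python scripts to look and compute and a tool call to move; the robot and the scene stay as the last step left them, time stands still between calls to the robot, and variables do not carry over. Pictures are saved under pics/ and viewed, and the job is handed in when it is done.

Besides the shell and the picture viewer there is one more tool, called after "Request:" as name(argument=value, ...) on one line, values as JSON. carry_out: Moves the arm, as the interface text tells. Its arguments: {"type":"object","properties":{"plan":{"type":"array"},"grip_force":{"type":"number"}},"required":["plan"]}

```bash
mkdir -p pics; ls; cat > h.py <<'E'
import numpy as np, cv2
from plant import r
from scipy.spatial.transform import Rotation as R
def pose():
    s=r.observe(); q=np.array(s['tcp_rot']); M=np.eye(4)
    M[:3,:3]=R.from_quat([q[1],q[2],q[3],q[0]]).as_matrix(); M[:3,3]=s['ee_pos']; return M
def cam(name,T=None):
    c=r.camera_model(name); f=192/np.tan(np.radians(c['fov_y'])/2)
    K=np.array([[f,0,c['cx']],[0,f,c['cy']],[0,0,1]]); d=np.array(c['dist_coeffs'],float)
    if 'view' in c: V=np.array(c['view'])
    else: V=np.linalg.inv((pose() if T is None else T)@np.array(c['T_tool_cam']))
    return K,d,V
def ray(C,uv):
    K,d,V=C; n=cv2.undistortPoints(np.array(uv,float).reshape(-1,1,2),K,d).reshape(-1,2)
    W=np.linalg.inv(V); D=np.c_[n,np.ones(len(n))]@W[:3,:3].T
    return W[:3,3],D/np.linalg.norm(D,axis=1,keepdims=True)
def atz(C,uv,z):
    o,D=ray(C,uv); return o+D*((z-o[2])/D[:,2])[:,None]
def proj(C,P):
    K,d,V=C; P=np.array(P,float).reshape(-1,3)
    return cv2.projectPoints(P,cv2.Rodrigues(V[:3,:3])[0],V[:3,3],K,d)[0].reshape(-1,2)
def tri(lst):
    A=np.zeros((3,3));b=np.zeros(3)
    for C,uv in lst:
        o,D=ray(C,uv);P=np.eye(3)-np.outer(D[0],D[0]);A+=P;b+=P@o
    x=np.linalg.solve(A,b)
    return x,[np.linalg.norm(np.cross(ray(C,uv)[1][0],x-ray(C,uv)[0])) for C,uv in lst]
def save(n,im): cv2.imwrite('pics/'+n,cv2.cvtColor(im,cv2.COLOR_RGB2BGR))
E
python3 - <<'E'
from h import *
for n in ['scene','top','wrist']:
    T=pose(); im=r.get_image(n); save(n+'0.png',im); np.save(n+'0.npy',im)
    c=r.camera_model(n); print(n,c['fov_y'],c['cx'],c['cy'],c['dist_coeffs'])
    C=cam(n); print(np.linalg.inv(C[2]).round(3).tolist())
for k,v in r.observe().items(): print(k,np.round(v,4))
E
```

```text
pics
scene 44.795665331686365 262.05650237829065 188.9314197998886 [0.02485829 0.         0.         0.         0.        ]
[[-0.877, 0.374, -0.302, 0.962], [0.48, 0.688, -0.544, 0.71], [0.004, -0.622, -0.783, 1.044], [0.0, 0.0, 0.0, 1.0]]
top 48.14688079193752 254.6940990994486 188.57159394994744 [-0.13252778  0.          0.          0.          0.        ]
[[0.013, -0.98, 0.197, 0.338], [-1.0, -0.014, 0.001, 0.048], [0.002, -0.197, -0.98, 1.393], [0.0, 0.0, 0.0, 1.0]]
wrist 58.73520979168937 257.85805673119836 194.44371558499577 [0.01875305 0.         0.         0.         0.        ]
[[0.387, -0.894, -0.227, 0.28], [-0.922, -0.376, -0.094, -0.479], [-0.002, 0.246, -0.969, 0.383], [0.0, 0.0, 0.0, 1.0]]
t 0.15
joint_positions [-1.2761  0.0878  1.3719  0.      1.6836 -0.1031]
joint_velocities [-0.0021 -0.0025 -0.0053 -0.0002  0.0019 -0.0021]
joint_efforts [ 1.20000e-03 -3.40643e+01 -3.02793e+01  7.19000e-02  3.05000e-02
 -1.00000e-04]
ee_pos [ 0.213  -0.507   0.4038]
tcp_rot [ 0.1397 -0.1398  0.6938 -0.6926]
ft_force [0.3807 1.093  0.4677]
ft_torque [ 0.0013  0.0016 -0.0068]
gripper_width 0.0938
```

View pics/scene0.png

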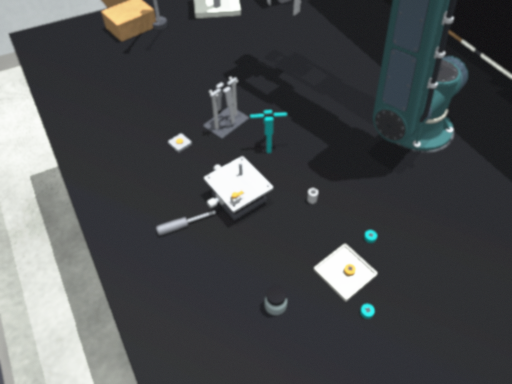

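View pics/top0.png

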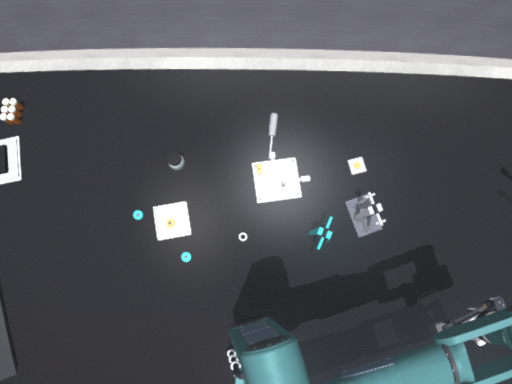

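View pics/wrist0.png

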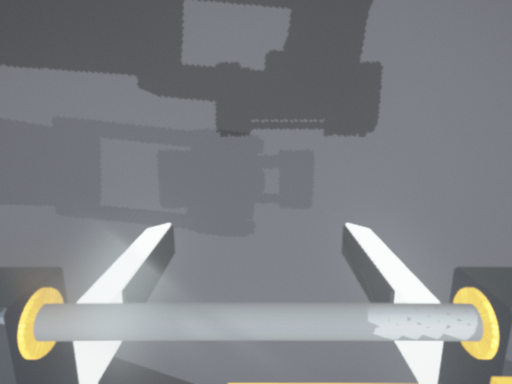

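The scene view shows the sleeve at (313,195), the stage at (238,185) and the jar at (276,302). The brass puck is in the tray at (349,270), and the steel tongs are in the stand at (226,105). The candidates are:
- **Puck:** the brass disc in the tray, scene (349,270) / top (171,223). Turquoise discs at scene (371,236) and (368,310) are decoys.
- **Tongs:** the steel pair in the stand, scene (226,105) / top (366,212). The turquoise pair at scene (268,130) is a decoy.
- **Sleeve:** scene (313,195) / top (243,237), with no look-alike.

Next I'll run the networks.

```bash
python3 - <<'E'
from h import *
import pickle
out={}
for n in ['scene','top']:
    r.get_image(n)
    for th in ['sleeve_center','puck_center','tongs','stand','stage','tray']:
        L=r.regions_of(n,th); out[n,th]=L
        print(n,th,[(round(x['p'],2),np.round(x['bbox'],1).tolist(),int(x['pixels'].sum())) for x in L])
pickle.dump(out,open('det0.pkl','wb'))
for n in ['scene','top']:
    im=np.load(n+'0.npy')
    a=dict(scene=[(190,60,110,150),(290,170,100,140)],top=[(300,150,100,110),(130,150,190,110)])[n]
    for i,(x,y,w,h) in enumerate(a):
        c=im[y:y+h,x:x+w]; s=min(800/w,600/h); save(f'{n}_c{i}.png',cv2.resize(c,None,fx=s,fy=s,interpolation=cv2.INTER_CUBIC))
C={n:cam(n) for n in ['scene','top']}
def both(a,b): print(tri([(C['scene'],a),(C['top'],b)]))
both((313,195),(243,237)); both((349,270),(171,223)); 
E
```

```text
scene sleeve_center [(0.66, [313.1, 194.2, 11.3, 13.4], 116)]
scene puck_center [(0.64, [370.7, 234.5, 13.8, 9.6], 125), (0.53, [368.5, 311.6, 16.6, 11.9], 164), (0.46, [177.9, 143.1, 19.1, 13.4], 227), (0.41, [352.6, 272.2, 13.6, 16.2], 133)]
scene tongs [(0.91, [268.9, 131.8, 31.9, 44.8], 329), (0.76, [221.9, 102.3, 24.7, 44.2], 352)]
scene stand [(0.81, [230.7, 108.6, 47.5, 56.4], 946)]
scene stage [(0.84, [237.4, 187.9, 69.4, 59.1], 2520), (0.2, [185.3, 222.2, 58.6, 25.1], 330)]
scene tray [(0.81, [345.8, 271.9, 59.6, 54.1], 1733), (0.25, [240.4, 187.9, 65.9, 62.1], 2545)]
top sleeve_center [(0.47, [363.2, 211.2, 22.1, 13.5], 138), (0.2, [358.7, 166.7, 16.8, 18.4], 250)]
top puck_center [(0.45, [138.0, 212.2, 5.0, 8.7], 36)]
top tongs [(0.72, [368.6, 205.1, 30.5, 25.8], 255), (0.56, [321.9, 232.6, 17.4, 29.1], 257)]
top stand []
top stage [(0.68, [282.7, 177.3, 61.2, 50.0], 1897)]
top tray [(0.9, [170.4, 219.8, 39.5, 35.3], 1088), (0.66, [368.5, 210.2, 31.7, 35.7], 294), (0.23, [282.1, 178.1, 58.3, 52.1], 1842)]
(array([0.45445037, 0.08474482, 0.02191244]), [np.float64(0.0013309073450041616), np.float64(0.0013309073450039823)])
(array([0.49718015, 0.31979875, 0.00978912]), [np.float64(0.0011244111643286395), np.float64(0.001124411164328743)])
```

```bash
ls pics
```

```text
scene0.png
scene_c0.png
scene_c1.png
top0.png
top_c0.png
top_c1.png
wrist0.png
```

View pics/scene_c0.png

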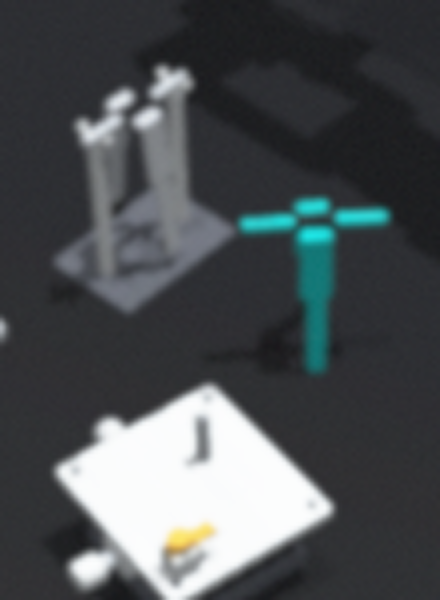

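View pics/scene_c1.png

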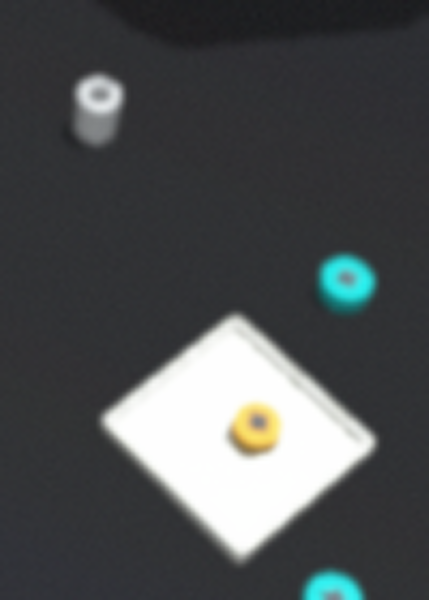

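View pics/top_c0.png

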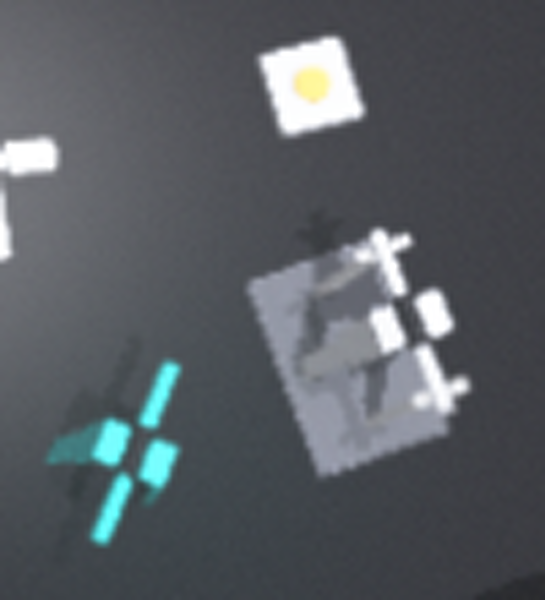

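View pics/top_c1.png

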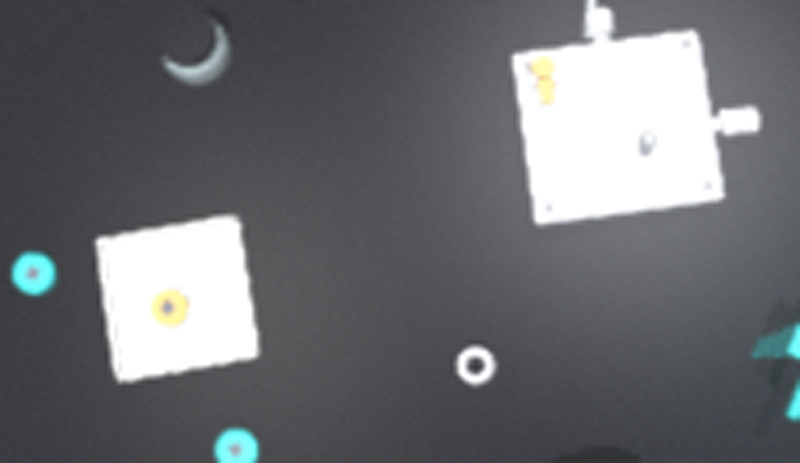

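```bash
python3 - <<'E'
from h import *
M=pose(); print(M.round(3)); print(np.round(r.camera_model('wrist')['T_tool_cam'],3), r.pinch_z)
C=cam('top');S=cam('scene')
c1=lambda p:[(130+x/4.2105,150+y/4.2105) for x,y in p]
c0=lambda p:[(300+x/5.4545,150+y/5.4545) for x,y in p]
def sq(P):
    print(P.round(4).tolist()); print('ctr',P.mean(0).round(4),'sides',np.linalg.norm(P-np.roll(P,-1,0),axis=1).round(4))
P=atz(C,c1([(513,53),(695,32),(722,197),(538,223)]),.07);sq(P)
e=P[0]-P[3];e2=P[1]-P[2];a=e/np.linalg.norm(e)+e2/np.linalg.norm(e2);print('yaw stage',np.degrees(np.arctan2(a[1],a[0])))
P=atz(C,c1([(96,238),(238,215),(258,355),(118,381)]),.012);sq(P)
P=atz(C,c0([(247,285),(385,235),(450,432),(322,475)]),.008);sq(P)
P=atz(C,c0([(383,240),(445,395)]),.149);sq(P);d=P[1]-P[0];print('tong ang',np.degrees(np.arctan2(d[1],d[0])))
print('sleeve top',atz(C,c1([(475,366)]),.036)); print('puck',atz(C,c1([(169,307)]),.02))
print('sleeve scene',atz(S,[(290+98/4.2857,170+93/4.2857)],.036))
print('puck scene',atz(S,[(290+259/4.2857,170+422/4.2857)],.02))
print('post',atz(C,c1([(647,140)]),.116),atz(C,c1([(648,152)]),.07))
E
```

```text
[[-0.922  0.     0.387  0.213]
 [-0.387 -0.    -0.922 -0.507]
 [ 0.    -1.     0.     0.405]
 [ 0.     0.     0.     1.   ]]
[[ 0.     0.969  0.246 -0.072]
 [-0.    -0.246  0.969  0.021]
 [ 1.    -0.    -0.     0.   ]
 [ 0.     0.     0.     1.   ]] 0.1804
[[0.6878, 0.0589, 0.07], [0.7063, -0.0788, 0.07], [0.5795, -0.0982, 0.07], [0.5581, 0.0384, 0.07]]
ctr [ 0.6329 -0.0199  0.07  ] sides [0.139  0.1283 0.1384 0.1314]
yaw stage 8.828184090002347
[[0.5508, 0.3814, 0.012], [0.5706, 0.2709, 0.012], [0.4622, 0.251, 0.012], [0.4402, 0.3582, 0.012]]
ctr [0.506  0.3154 0.012 ] sides [0.1123 0.1102 0.1095 0.113 ]
[[0.5744, -0.2497, 0.008], [0.6062, -0.3355, 0.008], [0.4865, -0.371, 0.008], [0.4603, -0.2921, 0.008]]
ctr [ 0.5319 -0.3121  0.008 ] sides [0.0916 0.1249 0.0831 0.1218]
[[0.5761, -0.2953, 0.149], [0.4914, -0.3264, 0.149]]
ctr [ 0.5338 -0.3108  0.149 ] sides [0.0903 0.0903]
tong ang -159.86197709427702
sleeve top [[0.45445681 0.08407335 0.036     ]]
puck [[0.49702272 0.31981717 0.02      ]]
sleeve scene [[0.4546205  0.08440683 0.036     ]]
puck scene [[0.49535505 0.32261166 0.02      ]]
post [[ 0.61219491 -0.03919437  0.116     ]] [[ 0.61291403 -0.04308121  0.07      ]]
```

Request:
carry_out(plan=[{"claw":-1,"travel":[-0.451,0.0,-0.451],"twist":[0,0,0]},{"claw":-1,"travel":[-0.451,0.0,-0.451],"twist":[0,0,0]},{"claw":-1,"travel":[-0.451,0.0,-0.451],"twist":[0,0,0]},{"claw":-1,"travel":[-0.451,0.0,-0.451],"twist":[0,0,0]},{"claw":-1,"travel":[-0.451,0.0,-0.451],"twist":[0,0,0]},{"claw":-1,"travel":[-0.451,0.0,-0.451],"twist":[0,0,0]},{"claw":-1,"travel":[-0.451,0.0,-0.451],"twist":[0,0,0]},{"claw":-1,"travel":[-0.451,0.0,-0.451],"twist":[0,0,0]},{"claw":-1,"travel":[-0.451,0.0,-0.451],"twist":[0,0,0]},{"claw":-1,"travel":[-0.451,0.0,-0.451],"twist":[0,0,0]}], grip_force=15)

```text
t: 1.68
ee_pos: [0.3705, -0.1193, 0.4051]
tcp_rot: [-0.14, 0.139, -0.693, 0.694]
ft_force: [0.9, -1.0, -0.4]
gripper_width: 0.0936
```

```bash
cat >> h.py <<'E'
def go(p,jaw=None,tcp=True):
    """shift (tool axes) from now to TCP pose with tool down; jaw angle deg (mod 180) optional -> twist about tool axes deg"""
    M=pose(); d=M[:3,:3].T@(np.array(p)-M[:3,3])
    if jaw is None: z=M[:3,2].copy(); jaw=np.degrees(np.arctan2(z[1],z[0]))
    cur=np.degrees(np.arctan2(M[1,2],M[0,2])); jaw=cur+((jaw-cur+90)%180-90)
    z=np.array([np.cos(np.radians(jaw)),np.sin(np.radians(jaw)),0]);y=np.array([0,0,-1.]);T=np.c_[np.cross(y,z),y,z]
    w=R.from_matrix(M[:3,:3].T@T).as_rotvec()*180/np.pi
    print('at',M[:3,3].round(4),'jaw',cur.round(2),'travel',d.round(4).tolist(),'twist',w.round(2).tolist(),'t',round(r.observe()['t'],2))
E
python3 -c "
from h import *
go([.4545,.084,.36]); print(r.observe()['joint_positions'])"
```

```text
at [ 0.3705 -0.1193  0.4051] jaw -67.24 travel [-0.156, 0.0451, -0.155] twist [-0.07, 0.0, -0.06] t 1.68
[-4.57321867e-01 -2.80334478e-01  1.70636800e+00 -7.01592825e-05
  1.71394229e+00  7.16232266e-01]
```

Request:
carry_out(plan=[{"claw":-1,"travel":[-0.156,0.045,-0.155],"twist":[0,0,0]},{"claw":-1,"travel":[-0.156,0.045,-0.155],"twist":[0,0,0]},{"claw":-1,"travel":[-0.156,0.045,-0.155],"twist":[0,0,0]},{"claw":-1,"travel":[-0.156,0.045,-0.155],"twist":[0,0,0]},{"claw":-1,"travel":[-0.156,0.045,-0.155],"twist":[0,0,0]},{"claw":-1,"travel":[-0.156,0.045,-0.155],"twist":[0,0,0]},{"claw":-1,"travel":[-0.156,0.045,-0.155],"twist":[0,0,0]}])

```text
t: 2.27
ee_pos: [0.4549, 0.0871, 0.3586]
tcp_rot: [0.141, -0.142, 0.693, -0.693]
ft_force: [0.1, -0.9, -0.1]
gripper_width: 0.0941
```

```bash
python3 - <<'E'
from h import *
T=pose();im=r.get_image('wrist');np.save('w1.npy',im);np.save('w1T.npy',T)
L=r.regions_of('wrist','sleeve_center')
print([(round(x['p'],2),np.round(x['bbox'],1).tolist()) for x in L])
C=cam('wrist',T); v=im.copy()
for z in (0.,.036):
    a=np.linspace(0,6.28,40);p=np.c_[.4545+.013*np.cos(a),.084+.013*np.sin(a),a*0+z]
    cv2.polylines(v,[proj(C,p).astype(np.int32)],True,(255,0,0),1)
save('w1.png',v); go([.4545,.084,.36])
E
```

```text
[(0.57, [257.8, 185.5, 24.7, 31.6])]
at [0.4544 0.0843 0.3598] jaw -67.14 travel [0.0, -0.0002, 0.0003] twist [-0.1, -0.0, 0.01] t 2.37
```

View pics/w1.png

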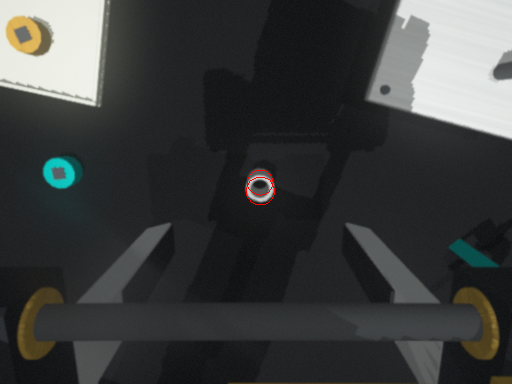

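```bash
python3 - <<'E'
from h import *
T=np.load('w1T.npy');im=np.load('w1.npy');C=cam('wrist',T)
c=im[160:220,220:300]; save('w1c.png',cv2.resize(c,None,fx=10,fy=10,interpolation=cv2.INTER_CUBIC))
g=im[165:215,235:285].astype(int).max(2); m=(g>110).astype(np.uint8)
cs,_=cv2.findContours(m,cv2.RETR_EXTERNAL,cv2.CHAIN_APPROX_NONE)
k=max(cs,key=len); e=cv2.fitEllipse(k); print(e); uv=(e[0][0]+235,e[0][1]+165); print(uv,atz(C,[uv],.036))
E
```

```text
((24.52789306640625, 22.65477180480957), (26.661090850830078, 27.386905670166016), 99.24844360351562)
(259.52789306640625, 187.65477180480957) [[0.45707406 0.08605543 0.036     ]]
```

View pics/w1c.png

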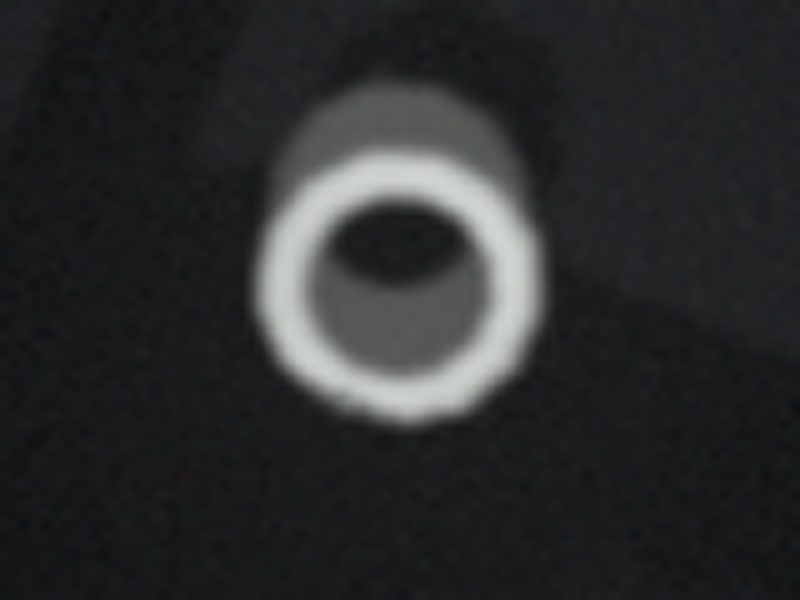

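The wrist view puts the sleeve's top ring at (259.6,188.4), 2 mm from what the fixed cameras gave. I'll go down between the two and grasp it.

```bash
python3 - <<'E'
from h import *
go([.456,.0853,.2065],-67.2)
E
```

```text
at [0.4544 0.0843 0.3598] jaw -67.14 travel [-0.0019, 0.1533, -0.0005] twist [-0.1, 0.06, 0.01] t 2.37
```

Request:
carry_out(plan=[{"claw":-1,"travel":[-0.0019,0.04,-0.0005],"twist":[0,0,0]},{"claw":-1,"travel":[-0.0019,0.08,-0.0005],"twist":[0,0,0]},{"claw":-1,"travel":[-0.0019,0.115,-0.0005],"twist":[0,0,0]},{"claw":-1,"travel":[-0.0019,0.143,-0.0005],"twist":[0,0,0]},{"claw":-1,"travel":[-0.0019,0.1533,-0.0005],"twist":[0,0,0]},{"claw":-1,"travel":[-0.0019,0.1533,-0.0005],"twist":[0,0,0]},{"claw":-0.2,"travel":[-0.0019,0.1533,-0.0005],"twist":[0,0,0]},{"claw":0.2,"travel":[-0.0019,0.1533,-0.0005],"twist":[0,0,0]},{"claw":0.6,"travel":[-0.0019,0.1533,-0.0005],"twist":[0,0,0]},{"claw":1,"travel":[-0.0019,0.1533,-0.0005],"twist":[0,0,0]}], grip_force=15)

```text
t: 3.2
ee_pos: [0.4569, 0.0852, 0.2087]
tcp_rot: [-0.142, 0.139, -0.692, 0.694]
ft_force: [-0.4, -0.5, 0.4]
gripper_width: 0.0705
```

Request:
carry_out(plan=[{"claw":1,"travel":[0,0,0],"twist":[0,0,0]},{"claw":1,"travel":[0,0,0],"twist":[0,0,0]},{"claw":1,"travel":[0,0,0],"twist":[0,0,0]},{"claw":1,"travel":[0,0,0],"twist":[0,0,0]}])

```text
t: 3.53
ee_pos: [0.457, 0.0853, 0.2089]
tcp_rot: [-0.142, 0.138, -0.692, 0.694]
ft_force: [-0.6, 0.1, 0.2]
gripper_width: 0.0441
```

```bash
python3 - <<'E'
from h import *
T=pose();im=r.get_image('wrist');np.save('w2.npy',im);np.save('w2T.npy',T)
v=im.copy();C=cam('wrist',T)
P=T@np.array([0,.1804-.010,0,1]); a=np.linspace(0,6.28,40)
cv2.polylines(v,[proj(C,np.c_[P[0]+.013*np.cos(a),P[1]+.013*np.sin(a),a*0+.036]).astype(np.int32)],True,(255,0,0),1)
save('w2.png',cv2.resize(v[150:384,130:390],None,fx=2.5,fy=2.5)); s=r.observe(); print(T.round(4),s['gripper_width'],s['ft_force'])
E
```

```text
[[-0.9214  0.0052  0.3885  0.457 ]
 [-0.3885 -0.0014 -0.9214  0.0853]
 [-0.0042 -1.      0.0033  0.2089]
 [ 0.      0.      0.      1.    ]] 0.04017309008671018 [ 0.41475926 -0.02637877 -0.20594339]
```

View pics/w2.png

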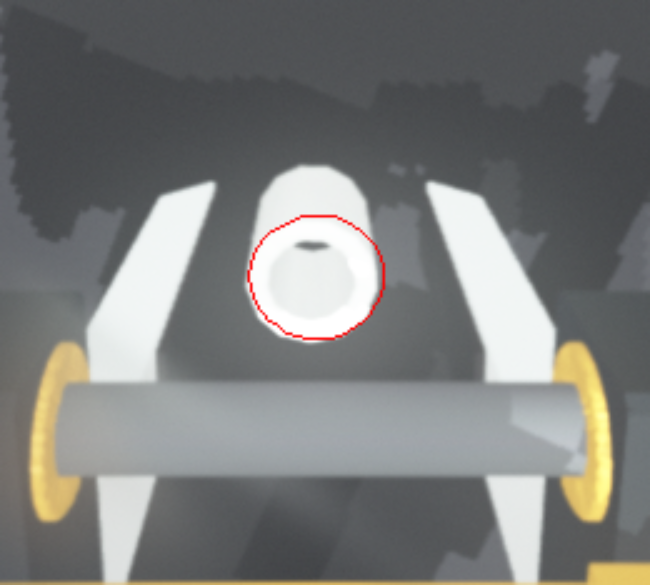

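Request:
carry_out(plan=[{"claw":1,"travel":[0,0.002,0],"twist":[0,0,0]},{"claw":1,"travel":[0,0.002,0],"twist":[0,0,0]},{"claw":1,"travel":[0,0.002,0],"twist":[0,0,0]},{"claw":1,"travel":[0,0.002,0],"twist":[0,0,0]},{"claw":1,"travel":[0,0.002,0],"twist":[0,0,0]},{"claw":1,"travel":[0,0.002,0],"twist":[0,0,0]}])

```text
t: 4.08
ee_pos: [0.4569, 0.0852, 0.2067]
tcp_rot: [-0.142, 0.139, -0.692, 0.694]
ft_force: [-0.5, 0.6, -0.7]
gripper_width: 0.0255
```

```bash
python3 - <<'E'
from h import *
for i in range(2):
  T=pose();im=r.get_image('wrist');print(T[:3,3].round(4),r.observe()['gripper_width'])
np.save('w3.npy',im);np.save('w3T.npy',T)
save('w3.png',cv2.resize(im[150:384,130:390],None,fx=2.5,fy=2.5)); s=r.observe(); print(s['ft_force'])
E
```

```text
[0.4569 0.0852 0.2067] 0.02504850460064638
[0.4569 0.0852 0.2067] 0.02517004835169364
[ 0.63210426 -0.65174656 -0.44892078]
```

View pics/w3.png

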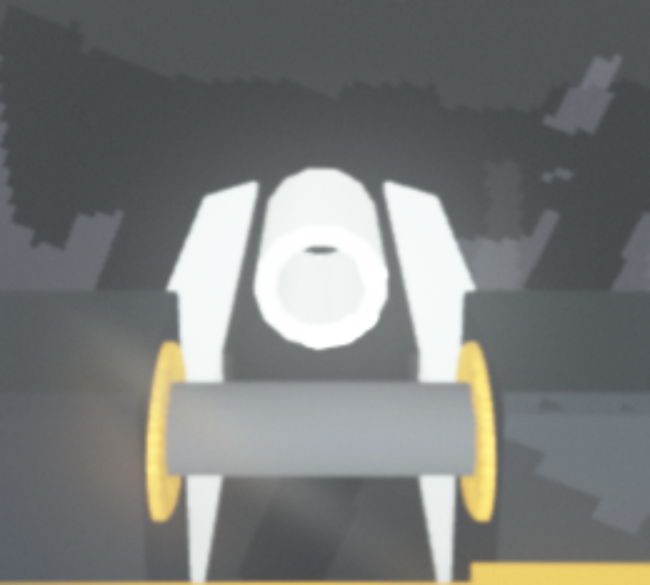

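```bash
python3 - <<'E'
from h import *
T=np.load('w3T.npy');C=cam('wrist',T)
P=atz(C,[(258.0,264.6)],.036)[0]; print('sleeve top in tool',(np.linalg.inv(T)@np.r_[P,1]).round(4))
go([.6135,-.0405,.44],-67.2)
E
```

```text
sleeve top in tool [6.000e-04 1.707e-01 6.000e-04 1.000e+00]
at [0.4569 0.0852 0.2067] jaw -67.14 travel [-0.0963, -0.2324, 0.1774] twist [-0.18, 0.06, -0.21] t 4.18
```

Request:
carry_out(plan=[{"claw":1,"travel":[0,-0.03,0],"twist":[-0.2,0,-0.2]},{"claw":1,"travel":[0,-0.07,0],"twist":[-0.2,0,-0.2]},{"claw":1,"travel":[0,-0.11,0],"twist":[-0.2,0,-0.2]},{"claw":1,"travel":[-0.01,-0.145,0.02],"twist":[-0.2,0,-0.2]},{"claw":1,"travel":[-0.026,-0.17,0.048],"twist":[-0.2,0,-0.2]},{"claw":1,"travel":[-0.043,-0.19,0.08],"twist":[-0.2,0,-0.2]},{"claw":1,"travel":[-0.061,-0.205,0.112],"twist":[-0.2,0,-0.2]},{"claw":1,"travel":[-0.078,-0.22,0.144],"twist":[-0.2,0,-0.2]},{"claw":1,"travel":[-0.09,-0.232,0.167],"twist":[-0.2,0,-0.2]},{"claw":1,"travel":[-0.0963,-0.2324,0.1774],"twist":[-0.2,0,-0.2]}])

```text
t: 5.02
ee_pos: [0.6155, -0.0431, 0.4423]
tcp_rot: [-0.141, 0.138, -0.692, 0.694]
ft_force: [-1.0, -0.1, -0.7]
gripper_width: 0.0252
```

Request:
carry_out(plan=[{"claw":1,"travel":[0,0,0],"twist":[0,0,0]},{"claw":1,"travel":[0,0,0],"twist":[0,0,0]}])

```text
t: 5.18
ee_pos: [0.616, -0.0438, 0.4419]
tcp_rot: [-0.14, 0.137, -0.693, 0.694]
ft_force: [0.4, -0.9, 0.1]
gripper_width: 0.0253
```

```bash
python3 - <<'E'
from h import *
T=pose();im=r.get_image('wrist');np.save('w4.npy',im);np.save('w4T.npy',T)
print(T.round(4),r.observe()['gripper_width']); C=cam('wrist',T)
print(proj(C,[[.6135,-.0405,.116],[.6135,-.0405,.07]]))
save('w4.png',im); save('w4c.png',cv2.resize(im[140:290,180:340],None,fx=4,fy=4,interpolation=cv2.INTER_CUBIC))
E
```

```text
[[-0.923   0.0043  0.3849  0.616 ]
 [-0.3849 -0.0011 -0.923  -0.0438]
 [-0.0035 -1.      0.0027  0.4419]
 [ 0.      0.      0.      1.    ]] 0.02475712262555419
[[252.07437494 191.13604894]
 [252.67470509 180.94728763]]
```

View pics/w4.png

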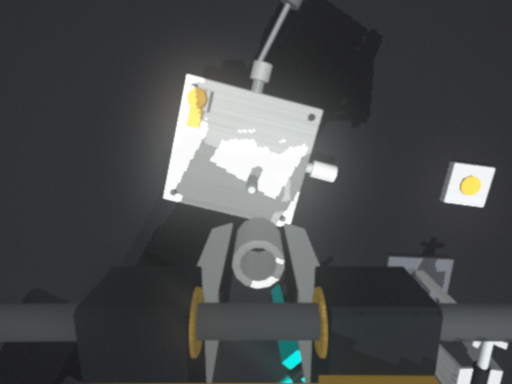

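View pics/w4c.png

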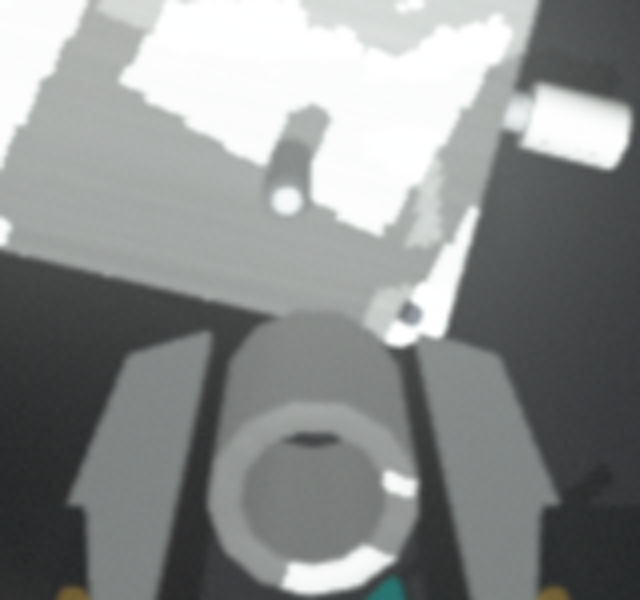

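```bash
python3 - <<'E'
from h import *
T=np.load('w4T.npy');C=cam('wrist',T)
P=atz(C,[(251.2,189.7)],.116)[0]; print('post',P)
q=np.array([.0003,.2067,.0003,1]); b=T@q; print('sleeve bottom',b.round(4))
d=P-b[:3]; d[2]=.128-b[2]; print('tool travel',(T[:3,:3].T@d).round(4)); go([.6,0,.4])
# scene & top check of post/sleeve
S=r.get_image('scene'); save('s4.png',cv2.resize(S[90:230,180:330],None,fx=4,fy=4,interpolation=cv2.INTER_CUBIC))
E
```

```text
post [ 0.61444681 -0.03924008  0.116     ]
sleeve bottom [ 0.6167 -0.0444  0.2352  1.    ]
tool travel [ 0.0005  0.1071 -0.0059]
at [ 0.6154 -0.043   0.4418] jaw -67.31 travel [-0.0023, 0.0417, -0.0457] twist [-0.12, 0.0, -0.17] t 5.23
```

View pics/s4.png

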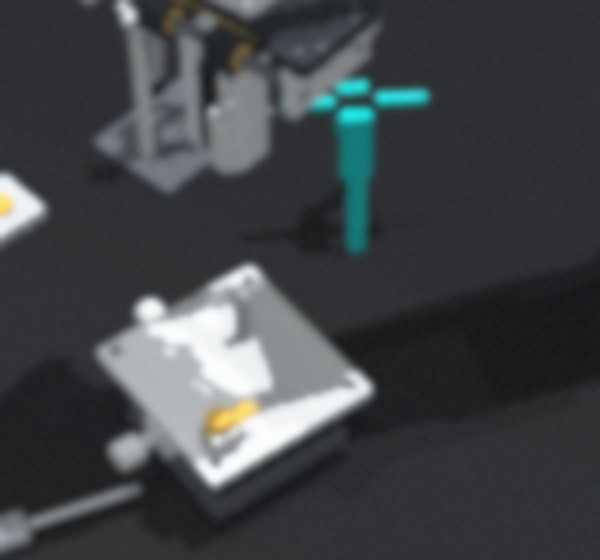

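Request:
carry_out(plan=[{"claw":1,"travel":[0,0.03,-0.0046],"twist":[-0.15,0,-0.2]},{"claw":1,"travel":[0,0.06,-0.0046],"twist":[-0.15,0,-0.2]},{"claw":1,"travel":[0,0.085,-0.0046],"twist":[-0.15,0,-0.2]},{"claw":1,"travel":[0,0.1,-0.0046],"twist":[-0.15,0,-0.2]},{"claw":1,"travel":[0,0.1,-0.0046],"twist":[-0.15,0,-0.2]},{"claw":1,"travel":[0,0.1,-0.0046],"twist":[-0.15,0,-0.2]},{"claw":1,"travel":[0,0.1,-0.0046],"twist":[-0.15,0,-0.2]},{"claw":1,"travel":[0,0.1,-0.0046],"twist":[-0.15,0,-0.2]},{"claw":1,"travel":[0,0.1,-0.0046],"twist":[-0.15,0,-0.2]},{"claw":1,"travel":[0,0.1,-0.0046],"twist":[-0.15,0,-0.2]}])

```text
t: 6.12
ee_pos: [0.6138, -0.0384, 0.3434]
tcp_rot: [-0.14, 0.139, -0.693, 0.693]
ft_force: [-0.0, 0.0, -0.6]
gripper_width: 0.0251
```

```bash
python3 - <<'E'
from h import *
T=pose();im=r.get_image('wrist');np.save('w5.npy',im);np.save('w5T.npy',T)
print(T.round(4)); C=cam('wrist',T)
save('w5c.png',cv2.resize(im[140:290,180:340],None,fx=4,fy=4,interpolation=cv2.INTER_CUBIC))
b=T@np.array([.0003,.2067,.0003,1]); print('bottom',b.round(4)); go([.6,0,.4])
for n in('scene','top'):
  im=r.get_image(n);np.save(n+'5.npy',im)
  c=proj(cam(n),[[.6143,-.0393,.12]])[0].astype(int); print(n,c)
  save(n+'5.png',cv2.resize(im[c[1]-30:c[1]+30,c[0]-40:c[0]+40],None,fx=8,fy=8,interpolation=cv2.INTER_CUBIC))
E
```

```text
[[-9.223e-01  2.000e-03  3.865e-01  6.138e-01]
 [-3.865e-01 -0.000e+00 -9.223e-01 -3.840e-02]
 [-1.900e-03 -1.000e+00  8.000e-04  3.434e-01]
 [ 0.000e+00  0.000e+00  0.000e+00  1.000e+00]]
bottom [ 0.6141 -0.0388  0.1367  1.    ]
at [ 0.6137 -0.0384  0.343 ] jaw -67.27 travel [-0.0022, -0.057, -0.0407] twist [-0.03, 0.0, -0.07] t 6.17
scene [239 162]
top [283 182]
```

View pics/w5c.png

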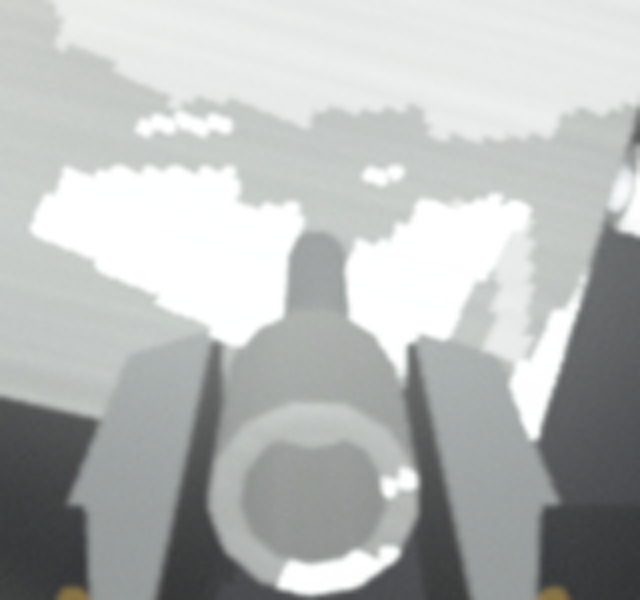

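View pics/scene5.png

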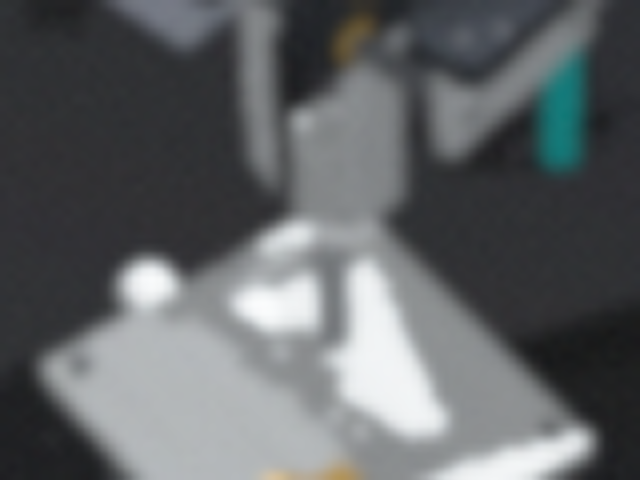

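View pics/top5.png

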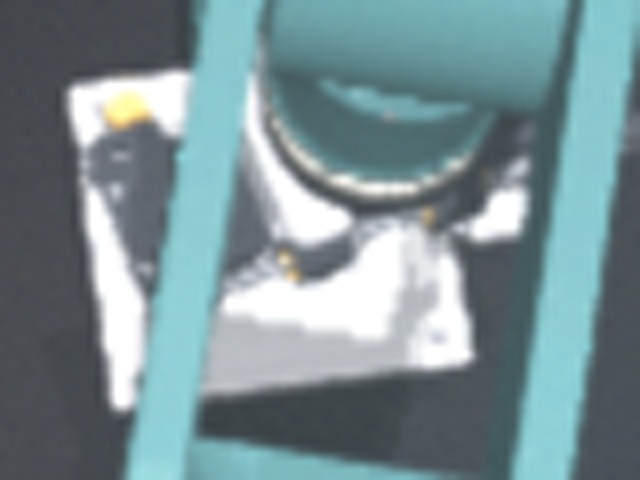

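```bash
python3 - <<'E'
from h import *
C=cam('scene'); im=np.load('scene5.npy')
big=cv2.resize(im[132:192,199:279],None,fx=8,fy=8,interpolation=cv2.INTER_CUBIC)
f=lambda P:((proj(C,P)-[199,132]+.5)*8-.5)
p=f([[.6143,-.0393,.07],[.6143,-.0393,.116]]); b=f([[.6141,-.0388,.1367],[.6141,-.0388,.1727]]); print(p,b)
a=np.linspace(0,6.28,40)
for (x,y,z,rr,col) in [(.6143,-.0393,.07,.006,(255,0,0)),(.6143,-.0393,.11,.006,(255,0,0)),(.6141,-.0388,.1367,.013,(0,255,0)),(.6141,-.0388,.1727,.013,(0,255,0))]:
    cv2.polylines(big,[f(np.c_[x+rr*np.cos(a),y+rr*np.sin(a),a*0+z]).astype(np.int32)],True,col,1)
save('scene5b.png',big)
# initial image same overlay
im=np.load('scene0.npy');big=cv2.resize(im[132:192,199:279],None,fx=8,fy=8,interpolation=cv2.INTER_CUBIC)
for (x,y,z,rr,col) in [(.6143,-.0393,.07,.006,(255,0,0)),(.6143,-.0393,.11,.006,(255,0,0)),(.6143,-.0393,.116,.003,(255,0,0))]:
    cv2.polylines(big,[f(np.c_[x+rr*np.cos(a),y+rr*np.sin(a),a*0+z]).astype(np.int32)],True,col,1)
save('scene0b.png',big)
E
```

```text
[[334.31792898 345.036002  ]
 [329.86931233 255.62710648]] [[329.01552152 214.44882546]
 [325.27244888 138.76424311]]
```

View pics/scene5b.png

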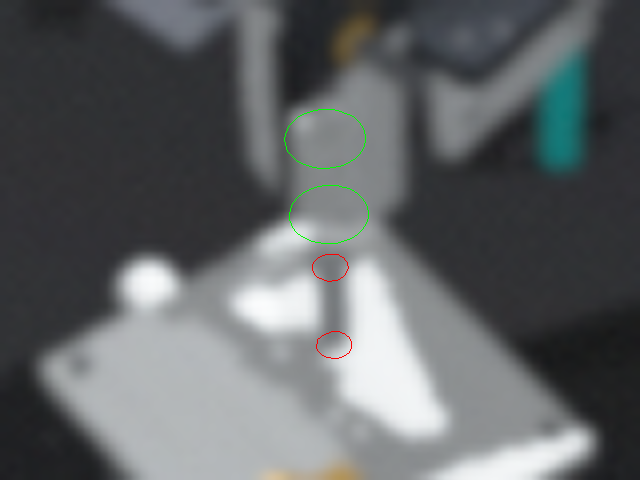

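View pics/scene0b.png

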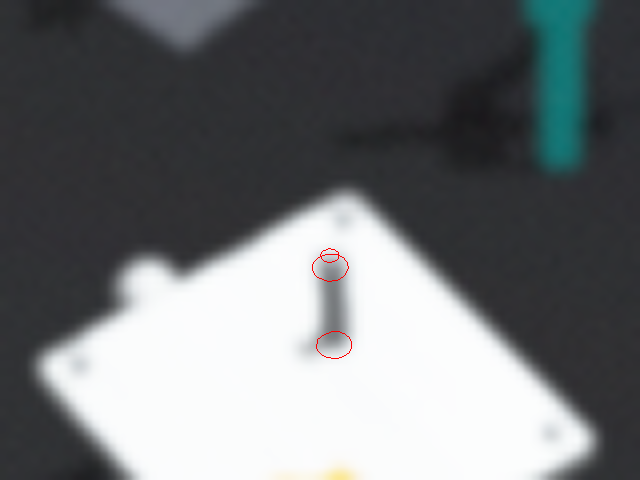

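The post estimate overlays the scene pictures: foot at crop (334,345), top at (330,256). The sleeve sits right above it, so I'll slide it down.

Request:
carry_out(plan=[{"claw":1,"travel":[0,0.01,0.0004],"twist":[0,0,0]},{"claw":1,"travel":[0,0.018,0.0004],"twist":[0,0,0]},{"claw":1,"travel":[0,0.024,0.0004],"twist":[0,0,0]},{"claw":1,"travel":[0,0.03,0.0004],"twist":[0,0,0]},{"claw":1,"travel":[0,0.036,0.0004],"twist":[0,0,0]},{"claw":1,"travel":[0,0.036,0.0004],"twist":[0,0,0]}])

```text
t: 6.77
ee_pos: [0.6134, -0.0387, 0.304]
tcp_rot: [0.138, -0.14, 0.694, -0.693]
ft_force: [0.4, 0.7, -1.5]
gripper_width: 0.0247
```

```bash
python3 - <<'E'
from h import *
T=pose();im=r.get_image('wrist');s=r.observe()
print(T.round(4),s['ft_force'],s['ft_torque'],s['gripper_width'])
save('w6c.png',cv2.resize(im[140:290,180:340],None,fx=4,fy=4,interpolation=cv2.INTER_CUBIC))
E
```

```text
[[-9.223e-01 -3.500e-03  3.864e-01  6.134e-01]
 [-3.864e-01  8.000e-04 -9.223e-01 -3.870e-02]
 [ 2.900e-03 -1.000e+00 -2.100e-03  3.040e-01]
 [ 0.000e+00  0.000e+00  0.000e+00  1.000e+00]] [ 0.18849199 -0.26609588  0.14202814] [-0.01038677 -0.03271094  0.01459698] 0.02502976557305791
```

View pics/w6c.png

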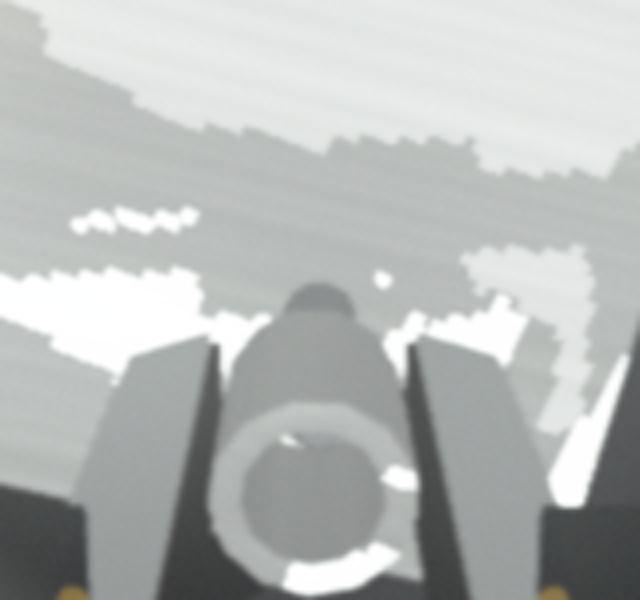

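Request:
carry_out(plan=[{"claw":1,"travel":[0,0.008,0.0],"twist":[0,0,0]},{"claw":1,"travel":[0,0.015,0.0],"twist":[0,0,0]},{"claw":1,"travel":[0,0.021,0.0],"twist":[0,0,0]},{"claw":1,"travel":[0,0.025,0.0],"twist":[0,0,0]},{"claw":1,"travel":[0,0.027,0.0],"twist":[0,0,0]},{"claw":1,"travel":[0,0.027,0.0],"twist":[0,0,0]},{"claw":1,"travel":[0,0.027,0.0],"twist":[0,0,0]}])

```text
t: 7.4
ee_pos: [0.6136, -0.0388, 0.278]
tcp_rot: [0.139, -0.14, 0.694, -0.693]
ft_force: [-0.7, -1.2, -0.6]
gripper_width: 0.025
```

```bash
python3 - <<'E'
from h import *
T=pose();im=r.get_image('wrist');s=r.observe()
print(T.round(4),s['ft_force'],s['ft_torque'],s['gripper_width'])
save('w7c.png',cv2.resize(im[140:290,180:340],None,fx=4,fy=4,interpolation=cv2.INTER_CUBIC))
E
```

```text
[[-9.223e-01 -2.200e-03  3.864e-01  6.136e-01]
 [-3.864e-01  6.000e-04 -9.223e-01 -3.880e-02]
 [ 1.700e-03 -1.000e+00 -1.400e-03  2.780e-01]
 [ 0.000e+00  0.000e+00  0.000e+00  1.000e+00]] [0.41570912 0.55325874 0.14105532] [ 0.03521986  0.01083493 -0.0316806 ] 0.025210650811097683
```

View pics/w7c.png

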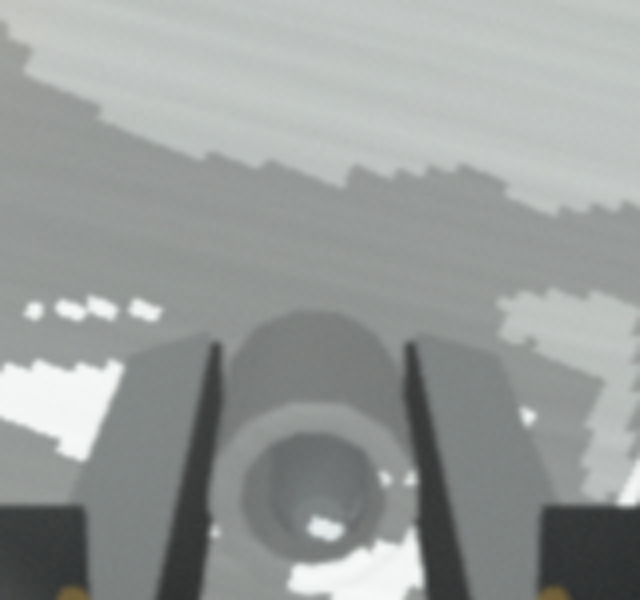

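Request:
carry_out(plan=[{"claw":1,"travel":[0,0.002,0.0],"twist":[0,0,0]},{"claw":1,"travel":[0,0.002,0.0],"twist":[0,0,0]},{"claw":1,"travel":[0,0.002,0.0],"twist":[0,0,0]},{"claw":0.2,"travel":[0,0.002,0.0],"twist":[0,0,0]},{"claw":0.0,"travel":[0,0.002,0.0],"twist":[0,0,0]},{"claw":-0.3,"travel":[0,0.002,0.0],"twist":[0,0,0]},{"claw":-0.3,"travel":[0,0.002,0.0],"twist":[0,0,0]},{"claw":-0.3,"travel":[0,0.002,0.0],"twist":[0,0,0]}])

```text
t: 8.12
ee_pos: [0.6137, -0.0388, 0.2764]
tcp_rot: [0.139, -0.14, 0.694, -0.693]
ft_force: [-0.6, 0.1, 0.1]
gripper_width: 0.0552
```

```bash
python3 - <<'E'
from h import *
T=pose();im=r.get_image('wrist');s=r.observe()
print(T.round(4)[:3,3],s['ft_force'],s['gripper_width'])
save('w8.png',im)
E
```

```text
[ 0.6137 -0.0388  0.2764] [-0.4019816  -0.68197385 -0.5133004 ] 0.05899467409011202
```

View pics/w8.png

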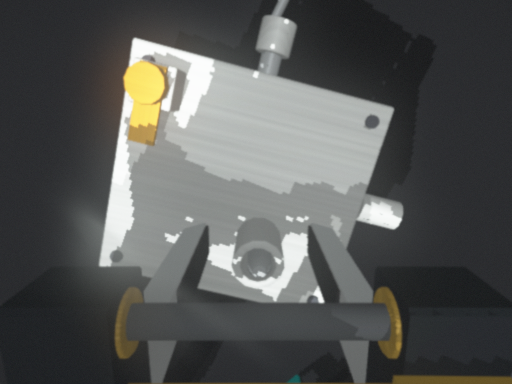

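```bash
python3 - <<'E'
from h import *
go([.5338,-.3108,.46],-69.8)
E
```

```text
at [ 0.6137 -0.0388  0.2764] jaw -67.27 travel [0.179, -0.1837, 0.2199] twist [0.06, 2.53, 0.07] t 8.17
```

Request:
carry_out(plan=[{"claw":-0.5,"travel":[0,-0.02,0],"twist":[0,0,0]},{"claw":-1,"travel":[0,-0.055,0],"twist":[0,0,0]},{"claw":-1,"travel":[0,-0.095,0],"twist":[0,0,0]},{"claw":-1,"travel":[0.0,-0.135,0.0],"twist":[0,0,0]},{"claw":-1,"travel":[0.015,-0.165,0.019],"twist":[0,2.5,0]},{"claw":-1,"travel":[0.04,-0.184,0.049],"twist":[0,2.5,0]},{"claw":-1,"travel":[0.066,-0.184,0.081],"twist":[0,2.5,0]},{"claw":-1,"travel":[0.092,-0.184,0.113],"twist":[0,2.5,0]},{"claw":-1,"travel":[0.118,-0.184,0.145],"twist":[0,2.5,0]},{"claw":-1,"travel":[0.144,-0.184,0.177],"twist":[0,2.5,0]}])

```text
t: 9.0
ee_pos: [0.5486, -0.2593, 0.4608]
tcp_rot: [0.124, -0.125, 0.696, -0.696]
ft_force: [1.2, 0.2, -0.1]
gripper_width: 0.0939
```

```bash
python3 - <<'E'
from h import *
go([.5338,-.3108,.46],-69.8)
E
```

```text
at [ 0.5486 -0.2593  0.4608] jaw -69.74 travel [0.0317, 0.0008, 0.0432] twist [0.02, 0.06, 0.04] t 9.0
```

Request:
carry_out(plan=[{"claw":-1,"travel":[0.032,0,0.043],"twist":[0,0,0]},{"claw":-1,"travel":[0.032,0,0.043],"twist":[0,0,0]},{"claw":-1,"travel":[0.032,0,0.043],"twist":[0,0,0]},{"claw":-1,"travel":[0.032,0,0.043],"twist":[0,0,0]},{"claw":-1,"travel":[0.032,0,0.043],"twist":[0,0,0]}])

```text
t: 9.42
ee_pos: [0.534, -0.3093, 0.4609]
tcp_rot: [0.125, -0.125, 0.696, -0.696]
ft_force: [-0.1, 0.2, 0.2]
gripper_width: 0.0937
```

```bash
python3 - <<'E'
from h import *
T=pose();im=r.get_image('wrist');np.save('w9.npy',im);np.save('w9T.npy',T);print(T.round(4)[:3,3]);C=cam('wrist',T)
v=cv2.resize(im,(768,576),interpolation=cv2.INTER_CUBIC)
x=np.array([np.cos(np.radians(20.2)),np.sin(np.radians(20.2)),0]);y=np.array([-x[1],x[0],0]);c=np.array([.5338,-.3108,.1495])
Q=[c+sx*.052*x+sy*.0045*y for sx,sy in((1,1),(1,-1),(-1,-1),(-1,1))]
f=lambda P:((proj(C,P)+.5)*1.5-.5).astype(np.int32)
cv2.polylines(v,[f(Q)],True,(255,0,0),1)
save('w9.png',v)
im=r.get_image('top'); save('top9.png',cv2.resize(im[150:210,240:320],None,fx=8,fy=8,interpolation=cv2.INTER_CUBIC))
E
```

```text
[ 0.534  -0.3093  0.4609]
```

View pics/w9.png

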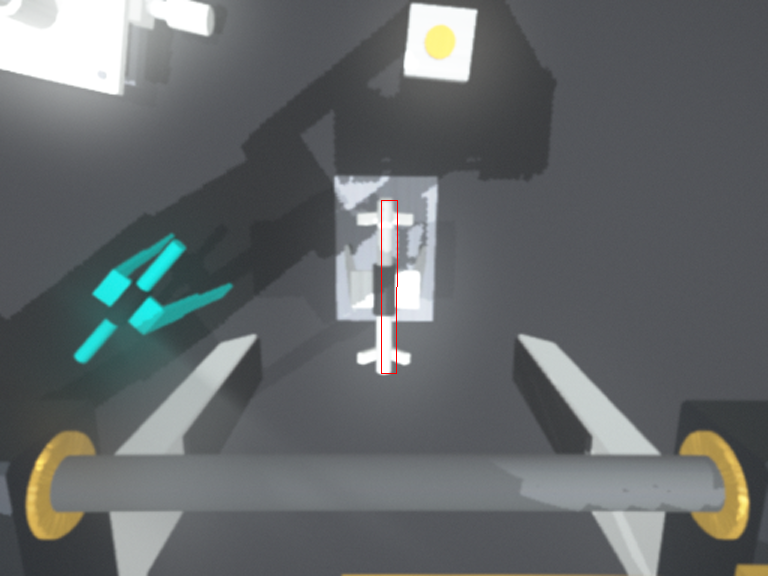

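View pics/top9.png

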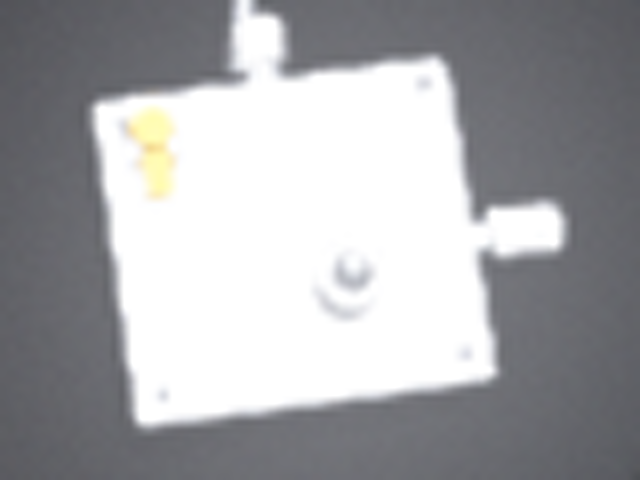

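```bash
python3 - <<'E'
from h import *
im=np.load('w9.npy'); save('w9c.png',cv2.resize(im[120:260,210:310],None,fx=5,fy=4.2857,interpolation=cv2.INTER_CUBIC)) if 0 else save('w9c.png',cv2.resize(im[120:260,200:320],None,fx=4.2,fy=4.2,interpolation=cv2.INTER_CUBIC))
C=cam('wrist',np.load('w9T.npy'))
P=atz(C,[((387.5+.5)/1.5-.5,(199.5+.5)/1.5-.5),((384.5+.5)/1.5-.5,(374.5)/1.5-.5)],.1495);d=P[0]-P[1];print(P,P.mean(0),np.linalg.norm(d),np.degrees(np.arctan2(d[1],d[0])))
E
```

```text
[[ 0.58276512 -0.29170058  0.1495    ]
 [ 0.48353955 -0.32655713  0.1495    ]] [ 0.53315234 -0.30912886  0.1495    ] 0.10516982823718322 19.35565730903882
```

View pics/w9c.png

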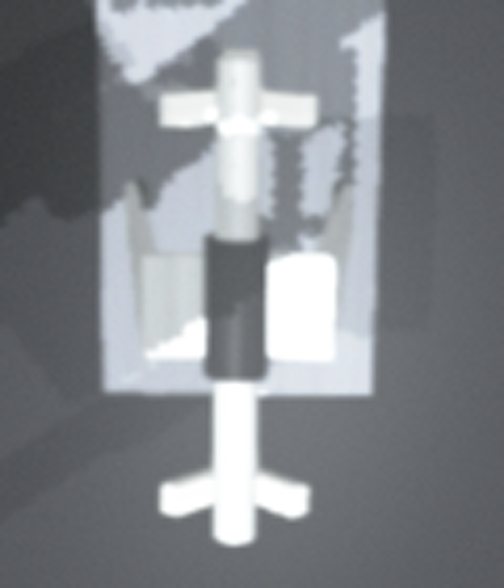

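```bash
python3 - <<'E'
from h import *
go([.5333,-.3094,.2934],-70.3)
E
```

```text
at [ 0.5343 -0.3088  0.4611] jaw -69.58 travel [0.0011, 0.1677, 0.0003] twist [0.03, 0.72, 0.0] t 9.52
```

Request:
carry_out(plan=[{"claw":-1,"travel":[0.001,0.035,0.0003],"twist":[0,0.7,0]},{"claw":-1,"travel":[0.001,0.065,0.0003],"twist":[0,0.7,0]},{"claw":-1,"travel":[0.001,0.095,0.0003],"twist":[0,0.7,0]},{"claw":-1,"travel":[0.001,0.12,0.0003],"twist":[0,0.7,0]},{"claw":-1,"travel":[0.001,0.14,0.0003],"twist":[0,0.7,0]},{"claw":-1,"travel":[0.001,0.14,0.0003],"twist":[0,0.7,0]},{"claw":-1,"travel":[0.001,0.14,0.0003],"twist":[0,0.7,0]}])

```text
t: 10.1
ee_pos: [0.5338, -0.3078, 0.3202]
tcp_rot: [0.121, -0.122, 0.697, -0.696]
ft_force: [0.4, -0.0, 0.6]
gripper_width: 0.094
```

```bash
python3 - <<'E'
from h import *
T=pose();im=r.get_image('wrist');np.save('w10.npy',im);np.save('w10T.npy',T);print(T.round(4),r.observe()['ft_force']);go([.5333,-.3094,.2934],-70.3)
save('w10.png',cv2.resize(im,(768,576)))
E
```

```text
[[-0.9406 -0.0023  0.3395  0.5338]
 [-0.3395  0.0022 -0.9406 -0.3078]
 [ 0.0014 -1.     -0.0028  0.3202]
 [ 0.      0.      0.      1.    ]] [-0.01241184  0.57582697  0.5592771 ]
at [ 0.5341 -0.3084  0.3222] jaw -70.18 travel [0.0011, 0.0288, 0.0007] twist [-0.02, 0.12, -0.04] t 10.15
```

View pics/w10.png

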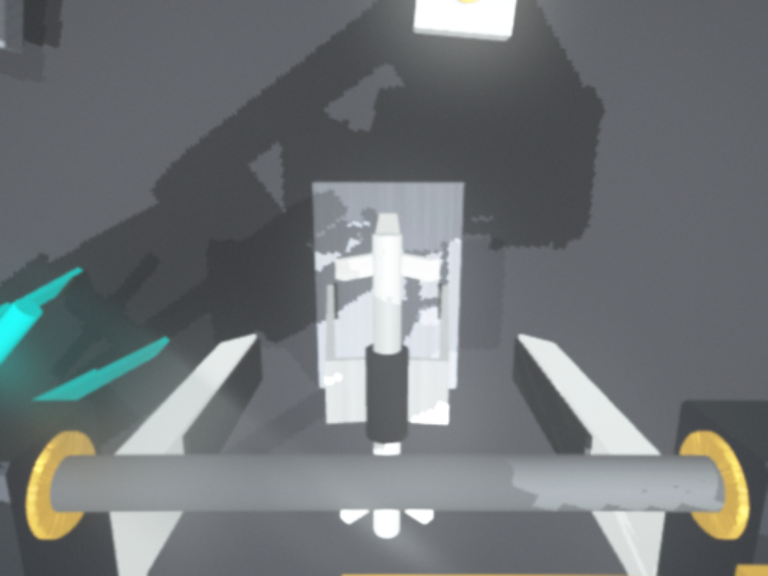

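Request:
carry_out(plan=[{"claw":-1,"travel":[0.001,0.015,0.0004],"twist":[0,0,0]},{"claw":-1,"travel":[0.001,0.0285,0.0004],"twist":[0,0,0]},{"claw":-1,"travel":[0.001,0.0285,0.0004],"twist":[0,0,0]},{"claw":-0.7,"travel":[0.001,0.0285,0.0004],"twist":[0,0,0]},{"claw":-0.4,"travel":[0.001,0.0285,0.0004],"twist":[0,0,0]},{"claw":-0.2,"travel":[0.001,0.0285,0.0004],"twist":[0,0,0]},{"claw":0.0,"travel":[0.001,0.0285,0.0004],"twist":[0,0,0]},{"claw":0.07,"travel":[0.001,0.0285,0.0004],"twist":[0,0,0]},{"claw":0.07,"travel":[0.001,0.0285,0.0004],"twist":[0,0,0]},{"claw":0.07,"travel":[0.001,0.0285,0.0004],"twist":[0,0,0]}], grip_force=20)

```text
t: 10.98
ee_pos: [0.5333, -0.3091, 0.2939]
tcp_rot: [-0.122, 0.121, -0.696, 0.697]
ft_force: [-0.0, 0.0, -0.7]
gripper_width: 0.0508
```

Request:
carry_out(plan=[{"claw":0.07,"travel":[0,0,0],"twist":[0,0,0]},{"claw":0.07,"travel":[0,0,0],"twist":[0,0,0]},{"claw":0.07,"travel":[0,0,0],"twist":[0,0,0]},{"claw":0.07,"travel":[0,0,0],"twist":[0,0,0]}])

```text
t: 11.32
ee_pos: [0.5333, -0.3091, 0.2936]
tcp_rot: [-0.122, 0.121, -0.697, 0.697]
ft_force: [-0.6, 0.7, -1.8]
gripper_width: 0.0439
```

```bash
python3 - <<'E'
from h import *
T=pose();im=r.get_image('wrist');s=r.observe();print(s['ft_force'],s['gripper_width']);go([.5333,-.3094,.2934],-70.3)
save('w11.png',cv2.resize(im,(768,576)))
E
```

```text
[ 0.39698156 -0.58070887 -1.50128712] 0.04378795525908604
at [ 0.5333 -0.3091  0.2936] jaw -70.19 travel [0.0001, 0.0002, 0.0003] twist [-0.01, 0.11, -0.04] t 11.37
```

View pics/w11.png

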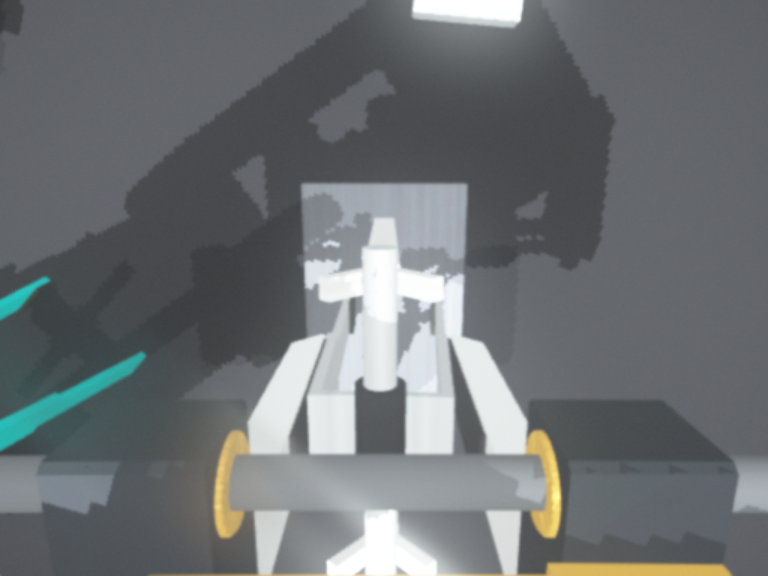

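Request:
carry_out(plan=[{"claw":0.07,"travel":[0,-0.004,0],"twist":[0,0,0]},{"claw":0.07,"travel":[0,-0.01,0],"twist":[0,0,0]},{"claw":0.07,"travel":[0,-0.018,0],"twist":[0,0,0]},{"claw":0.07,"travel":[0,-0.028,0],"twist":[0,0,0]},{"claw":0.07,"travel":[0,-0.035,0],"twist":[0,0,0]},{"claw":0.07,"travel":[0,-0.035,0],"twist":[0,0,0]}])

```text
t: 11.87
ee_pos: [0.5337, -0.3094, 0.3321]
tcp_rot: [-0.123, 0.12, -0.695, 0.698]
ft_force: [0.8, 0.2, 0.5]
gripper_width: 0.0438
```

```bash
python3 - <<'E'
from h import *
T=pose();im=r.get_image('wrist');s=r.observe();print(s['ft_force'],s['ft_torque'],s['gripper_width'])
go([.5333,-.3094,.464],-70.3)
save('w12.png',cv2.resize(im,(768,576)))
im=r.get_image('scene');save('s12.png',cv2.resize(im[50:190,160:330],None,fx=4,fy=4,interpolation=cv2.INTER_CUBIC))
E
```

```text
[-0.24669136 -0.77334335 -0.43264906] [ 0.01348224 -0.0110569  -0.03292113] 0.04377591936299207
at [ 0.5335 -0.3093  0.3308] jaw -70.18 travel [-0.0001, -0.1332, 0.0005] twist [-0.19, 0.12, -0.17] t 11.92
```

View pics/w12.png

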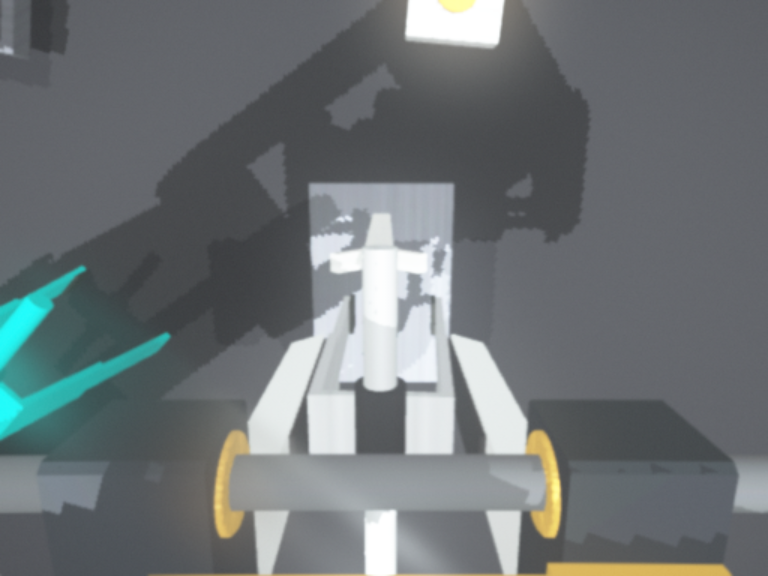

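View pics/s12.png

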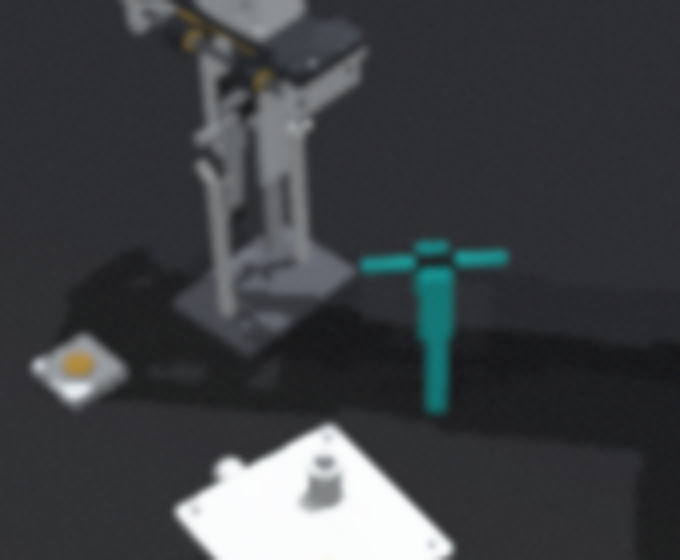

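Request:
carry_out(plan=[{"claw":0.07,"travel":[0,-0.015,0],"twist":[0,0,0]},{"claw":0.07,"travel":[0,-0.04,0],"twist":[0,0,0]},{"claw":0.07,"travel":[0,-0.07,0],"twist":[0,0,0]},{"claw":0.07,"travel":[0,-0.1,0],"twist":[0,0,0]},{"claw":0.07,"travel":[0,-0.12,0],"twist":[0,0,0]},{"claw":0.07,"travel":[0,-0.133,0],"twist":[0,0,0]},{"claw":0.07,"travel":[0,-0.133,0],"twist":[0,0,0]},{"claw":0.07,"travel":[0,-0.133,0],"twist":[0,0,0]}])

```text
t: 12.63
ee_pos: [0.533, -0.3091, 0.4627]
tcp_rot: [-0.123, 0.121, -0.696, 0.697]
ft_force: [-0.5, -0.4, -0.9]
gripper_width: 0.0434
```

```bash
python3 - <<'E'
from h import *
T=pose();im=r.get_image('wrist');s=r.observe();print(s['ft_force'],s['ft_torque'],s['gripper_width'])
go([.497,.32,.44],-70.3); go([.497,.20,.46])
save('w13.png',cv2.resize(im,(768,576)))
E
```

```text
[-0.01132196  1.1741302  -1.68985076] [-0.02454193 -0.04617698 -0.09899263] 0.04357334148608119
at [ 0.5331 -0.3091  0.4613] jaw -70.19 travel [-0.1793, 0.0213, -0.6041] twist [-0.0, 0.11, -0.03] t 12.68
at [ 0.5331 -0.3091  0.4613] jaw -70.19 travel [-0.1386, 0.0013, -0.4912] twist [-0.0, 0.0, -0.03] t 12.68
```

View pics/w13.png

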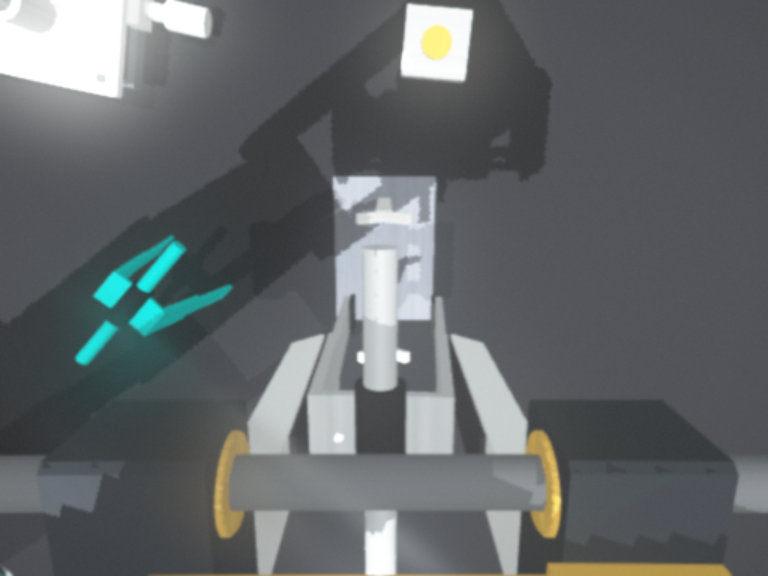

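Request:
carry_out(plan=[{"claw":0.07,"travel":[-0.003,0,-0.01],"twist":[0,0,0]},{"claw":0.07,"travel":[-0.01,0,-0.032],"twist":[0,0,0]},{"claw":0.07,"travel":[-0.02,0,-0.064],"twist":[0,0,0]},{"claw":0.07,"travel":[-0.03,0,-0.1],"twist":[0,0,0]},{"claw":0.07,"travel":[-0.041,0,-0.138],"twist":[0,0,0]},{"claw":0.07,"travel":[-0.052,0,-0.176],"twist":[0,0,0]},{"claw":0.07,"travel":[-0.063,0,-0.214],"twist":[0,0,0]},{"claw":0.07,"travel":[-0.074,0,-0.252],"twist":[0,0,0]},{"claw":0.07,"travel":[-0.085,0,-0.29],"twist":[0,0,0]},{"claw":0.07,"travel":[-0.096,0,-0.326],"twist":[0,0,0]}])

```text
t: 13.52
ee_pos: [0.5117, 0.0327, 0.4594]
tcp_rot: [0.121, -0.123, 0.697, -0.696]
ft_force: [1.0, -0.4, -1.1]
gripper_width: 0.0442
```

```bash
python3 - <<'E'
from h import *
s=r.observe();print(s['gripper_width'],s['joint_positions']); go([.497,.32,.44],-70.3)
E
```

```text
0.04421023080632389 [-4.69265183e-02  6.22627144e-04  1.35333416e+00  7.04575516e-04
  1.79051563e+00  1.17766387e+00]
at [0.5117 0.0327 0.4594] jaw -70.16 travel [-0.0837, 0.0196, -0.2752] twist [0.1, 0.14, 0.14] t 13.52
```

Request:
carry_out(plan=[{"claw":0.07,"travel":[-0.011,0.003,-0.037],"twist":[0,0,0]},{"claw":0.07,"travel":[-0.022,0.006,-0.074],"twist":[0,0,0]},{"claw":0.07,"travel":[-0.033,0.009,-0.111],"twist":[0,0,0]},{"claw":0.07,"travel":[-0.044,0.012,-0.148],"twist":[0,0,0]},{"claw":0.07,"travel":[-0.055,0.015,-0.185],"twist":[0,0,0]},{"claw":0.07,"travel":[-0.066,0.017,-0.22],"twist":[0,0,0]},{"claw":0.07,"travel":[-0.076,0.019,-0.25],"twist":[0,0,0]},{"claw":0.07,"travel":[-0.083,0.0195,-0.272],"twist":[0,0,0]},{"claw":0.07,"travel":[-0.083,0.0195,-0.275],"twist":[0,0,0]},{"claw":0.07,"travel":[-0.083,0.0195,-0.275],"twist":[0,0,0]}])

```text
t: 14.35
ee_pos: [0.4954, 0.3211, 0.4377]
tcp_rot: [-0.12, 0.125, -0.696, 0.696]
ft_force: [-0.3, -0.6, -1.8]
gripper_width: 0.0443
```

```bash
python3 - <<'E'
from h import *
r.get_image('wrist')
T=pose();im=r.get_image('wrist');np.save('w14.npy',im);np.save('w14T.npy',T);s=r.observe();print(s['gripper_width']);C=cam('wrist',T)
go([.497,.32,.44],-70.3)
print(proj(C,[[.4965,.3205,.02]]))
L=r.regions_of('wrist','puck_center');print([(round(x['p'],2),np.round(x['bbox'],1).tolist()) for x in L])
save('w14.png',cv2.resize(im,(768,576)))
save('w14c.png',cv2.resize(im[120:270,160:340],None,fx=4,fy=4,interpolation=cv2.INTER_CUBIC))
im=r.get_image('scene');np.save('scene14.npy',im);save('s14.png',cv2.resize(im[150:320,250:450],None,fx=3.5,fy=3.5,interpolation=cv2.INTER_CUBIC))
E
```

```text
0.04356266934630963
at [0.4961 0.3191 0.4391] jaw -70.16 travel [-0.0012, -0.0009, -0.0005] twist [0.04, 0.14, 0.26] t 14.45
[[257.4436075  168.11891492]]
[(0.63, [257.3, 163.2, 29.6, 24.3]), (0.6, [270.8, 252.8, 19.3, 13.5]), (0.56, [177.9, 115.0, 28.9, 21.9])]
```

View pics/w14.png

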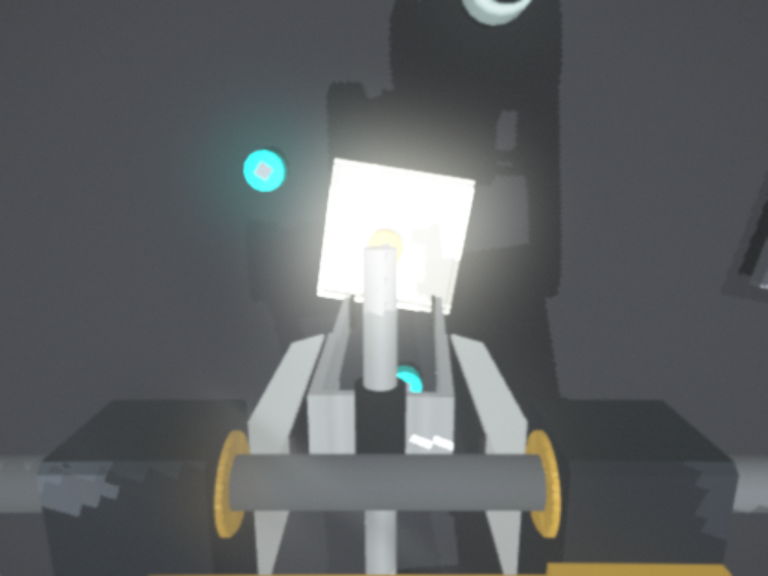

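View pics/w14c.png

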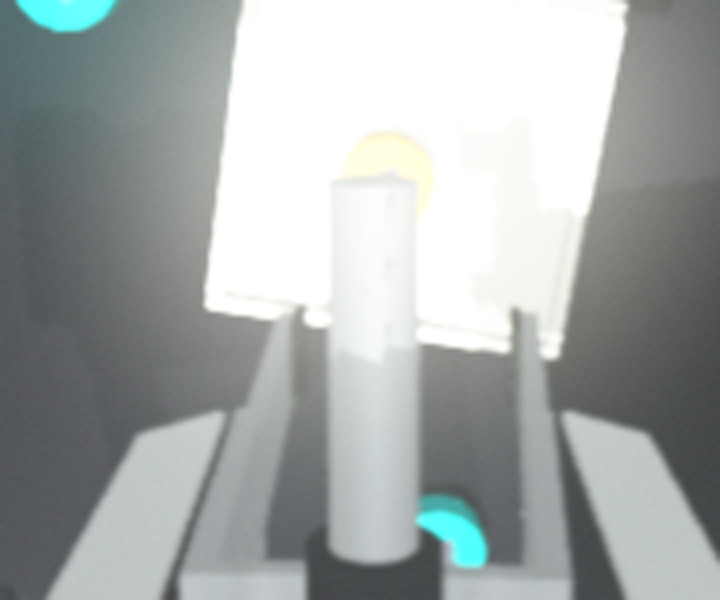

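View pics/s14.png

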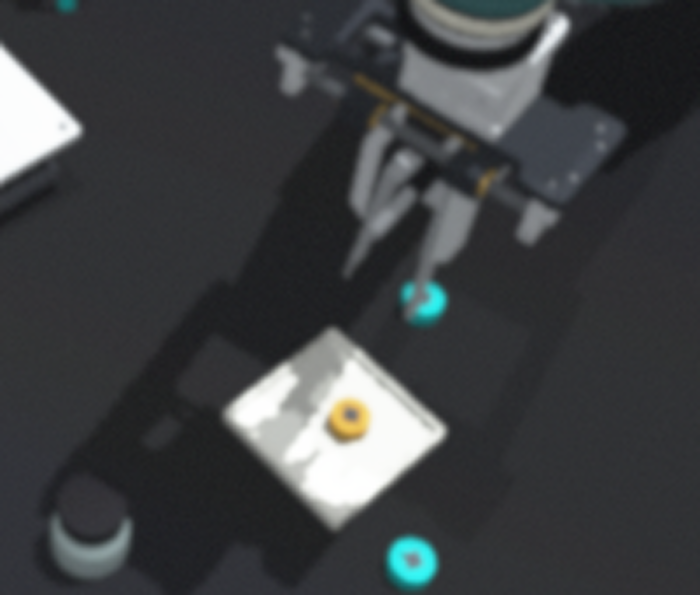

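```bash
python3 - <<'E'
from h import *
T=np.load('w14T.npy');C=cam('wrist',T);I=np.linalg.inv(T)
def tl(u,v,y): # ray at tool-y depth
    o,D=ray(C,[(u,v)]); o=I[:3,:3]@o+I[:3,3]; D=I[:3,:3]@D[0]; return (o+D*(y-o[1])/D[1]).round(4)
q=lambda x,y:((x+.5)/4-.5+160,(y+.5)/4-.5+120)
print('bar end top seen',tl(*q(373,178),.1435),'pred x -.052')
print('bar end left/right',tl(*q(331,183),.148),tl(*q(415,183),.148))
for p in [(283,310),(297,310),(515,310),(537,310)]: print('armend',p,tl(*q(*p),.273))
h=T[2,3]-.02
for p in [(343,178),(434,178),(388,131)]: print('puck',tl(*q(*p),h))
e=tl(*q(388,131),h); w=T@np.r_[e[0]+.015,e[1],e[2],1]; print('puck centre wrist',w.round(4))
t=T@np.array([0,.2654,.0034,1]); print('tip now',t.round(4))
E
```

```text
bar end top seen [-0.0523  0.1435 -0.0014] pred x -.052
bar end left/right [-0.0511  0.148  -0.0054] [-0.0511  0.148   0.0025]
armend (283, 310) [-0.006   0.273  -0.0206]
armend (297, 310) [-0.006   0.273  -0.0179]
armend (515, 310) [-0.006   0.273   0.0238]
armend (537, 310) [-0.006  0.273  0.028]
puck [-0.008   0.4184 -0.0142]
puck [-0.008   0.4184  0.0125]
puck [-0.0218  0.4184 -0.001 ]
puck centre wrist [0.4995 0.3226 0.02   1.    ]
tip now [0.4955 0.3164 0.173  1.    ]
```

Request:
carry_out(plan=[{"claw":0.07,"travel":[0.015,0.02,0],"twist":[0,0,0]},{"claw":0.07,"travel":[0.03,0.045,0],"twist":[0,0,0]},{"claw":0.07,"travel":[0.032,0.065,0],"twist":[0,0,0]},{"claw":0.07,"travel":[0.032,0.078,0],"twist":[0,0,0]},{"claw":0.07,"travel":[0.032,0.078,0],"twist":[0,0,0]},{"claw":0.07,"travel":[0.032,0.078,0],"twist":[0,0,0]},{"claw":0.07,"travel":[0.032,0.078,0],"twist":[0,0,0]}])

```text
t: 15.13
ee_pos: [0.4666, 0.307, 0.3635]
tcp_rot: [0.121, -0.121, 0.697, -0.696]
ft_force: [0.4, 0.6, -0.7]
gripper_width: 0.0439
```

```bash
python3 - <<'E'
from h import *
r.get_image('wrist')
T=pose();im=r.get_image('wrist');np.save('w15.npy',im);np.save('w15T.npy',T)
L=r.regions_of('wrist','puck_center');print([(round(x['p'],2),np.round(x['bbox'],1).tolist()) for x in L]);print(T.round(4),r.observe()['gripper_width'])
save('w15.png',cv2.resize(im,(768,576)))
save('w15c.png',cv2.resize(im[100:250,160:340],None,fx=4,fy=4,interpolation=cv2.INTER_CUBIC))
E
```

```text
[(0.96, [155.4, 83.8, 35.9, 33.7]), (0.81, [253.3, 148.4, 36.0, 30.5]), (0.63, [253.8, 272.4, 104.7, 220.5]), (0.49, [274.1, 254.5, 22.5, 14.0])]
[[-9.415e-01 -4.000e-04  3.370e-01  4.666e-01]
 [-3.370e-01  1.600e-03 -9.415e-01  3.072e-01]
 [-2.000e-04 -1.000e+00 -1.600e-03  3.639e-01]
 [ 0.000e+00  0.000e+00  0.000e+00  1.000e+00]] 0.0439444235065552
```

View pics/w15.png

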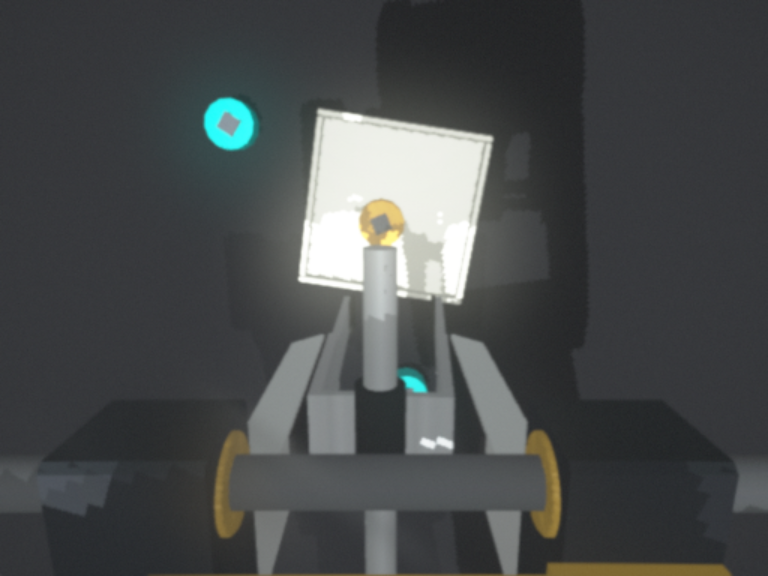

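View pics/w15c.png

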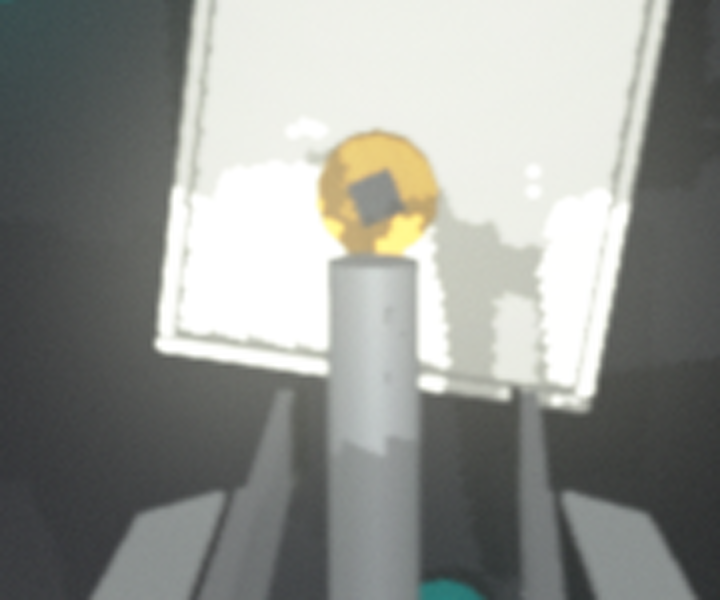

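The brass puck is now fully visible. Its chip centre is at crop (375.5,198), which is image (253.5,149), and the turquoise discs lie outside the tray. This is the right one.

```bash
python3 - <<'E'
from h import *
T=np.load('w15T.npy');C=cam('wrist',T)
q=lambda x,y:((x+.5)/4-.5+160,(y+.5)/4-.5+100)
P=atz(C,[q(375.5,198),q(319,195),q(438,195)],.02);print(P)
S=cam('scene');print(atz(S,[(349.9,267.6)],.0205))
p=P[0].copy(); I=np.linalg.inv(T)
print('puck in tool',(I@np.r_[p,1]).round(4))
tip=np.array([0,.2654,.003,1]); t=T@tip; print(t)
z=.0155
d=p-t[:3]; d[2]=z-t[2]; print('travel tool',(T[:3,:3].T@d).round(4),'TCP z target',T[2,3]+d[2]); go(T[:3,3]+d,-70.3)
E
```

```text
[[0.49756874 0.3228079  0.02      ]
 [0.49373324 0.33561096 0.02      ]
 [0.50321154 0.30914239 0.02      ]]
[[0.49533231 0.32019562 0.0205    ]]
puck in tool [-0.0343  0.3439 -0.0037  1.    ]
[0.46753045 0.30483416 0.09849023 1.        ]
travel tool [-0.0343  0.083  -0.0067] TCP z target 0.2809044625100184
at [0.4665 0.3075 0.3638] jaw -70.28 travel [-0.0343, 0.0829, -0.0064] twist [0.09, 0.02, -0.0] t 15.28
```

Request:
carry_out(plan=[{"claw":0.07,"travel":[-0.015,0.0,-0.004],"twist":[0,0,0]},{"claw":0.07,"travel":[-0.0343,0.01,-0.0065],"twist":[0,0,0]},{"claw":0.07,"travel":[-0.0343,0.03,-0.0065],"twist":[0,0,0]},{"claw":0.07,"travel":[-0.0343,0.045,-0.0065],"twist":[0,0,0]},{"claw":0.07,"travel":[-0.0343,0.045,-0.0065],"twist":[0,0,0]},{"claw":0.07,"travel":[-0.0343,0.045,-0.0065],"twist":[0,0,0]},{"claw":0.07,"travel":[-0.0343,0.045,-0.0065],"twist":[0,0,0]},{"claw":0.07,"travel":[-0.0343,0.045,-0.0065],"twist":[0,0,0]}])

```text
t: 15.95
ee_pos: [0.4969, 0.3254, 0.3208]
tcp_rot: [0.122, -0.12, 0.698, -0.696]
ft_force: [1.1, -0.2, -0.7]
gripper_width: 0.0434
```

```bash
python3 - <<'E'
from h import *
T=pose();im=r.get_image('wrist');np.save('w16.npy',im);np.save('w16T.npy',T)
print(T.round(4),r.observe()['gripper_width'])
save('w16c.png',cv2.resize(im[100:250,160:340],None,fx=4,fy=4,interpolation=cv2.INTER_CUBIC))
p=np.array([.4976,.3228]);t=T@np.array([0,.2654,.003,1]);d=np.r_[p-t[:2],.0155-t[2]];print((T[:3,:3].T@d).round(4))
C=cam('scene');im=r.get_image('scene');np.save('scene16.npy',im)
f=lambda P:((proj(C,P)-[300,220]+.5)*7-.5)
v=cv2.resize(im[220:300,300:400],None,fx=7,fy=7,interpolation=cv2.INTER_CUBIC)
save('s16.png',v)
E
```

```text
[[-0.9413  0.0025  0.3375  0.4969]
 [-0.3375  0.0031 -0.9413  0.3254]
 [-0.0034 -1.     -0.0021  0.3208]
 [ 0.      0.      0.      1.    ]] 0.04370708135415581
[0.0013 0.0399 0.0004]
```

View pics/w16c.png

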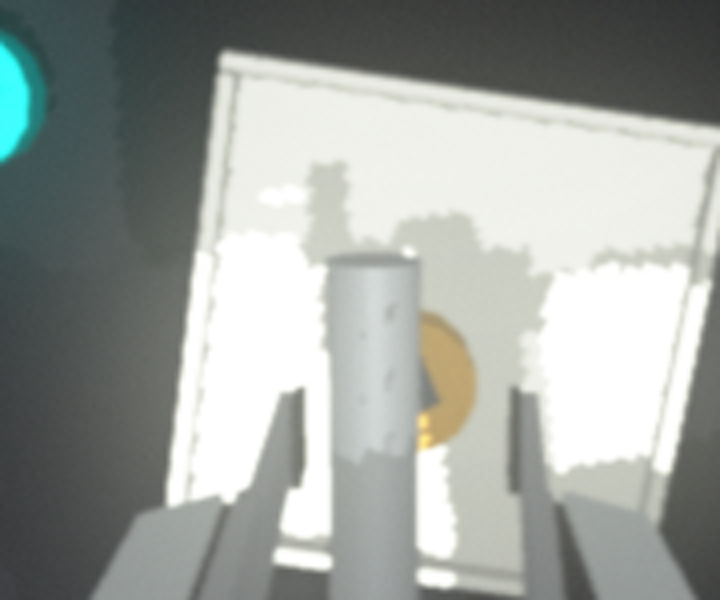

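View pics/s16.png

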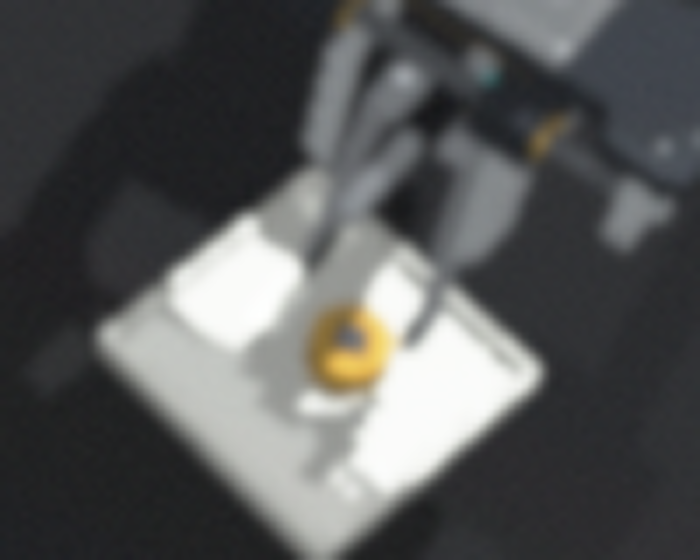

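Request:
carry_out(plan=[{"claw":0.07,"travel":[0.001,0.01,0.0007],"twist":[0,0,0]},{"claw":0.07,"travel":[0.001,0.02,0.0007],"twist":[0,0,0]},{"claw":0.07,"travel":[0.001,0.029,0.0007],"twist":[0,0,0]},{"claw":0.07,"travel":[0.001,0.035,0.0007],"twist":[0,0,0]},{"claw":0.07,"travel":[0.001,0.038,0.0007],"twist":[0,0,0]},{"claw":0.07,"travel":[0.001,0.038,0.0007],"twist":[0,0,0]},{"claw":0.07,"travel":[0.001,0.038,0.0007],"twist":[0,0,0]},{"claw":0.07,"travel":[0.001,0.038,0.0007],"twist":[0,0,0]}])

```text
t: 16.72
ee_pos: [0.4963, 0.3246, 0.2829]
tcp_rot: [0.122, -0.12, 0.698, -0.696]
ft_force: [-0.5, 0.5, -0.3]
gripper_width: 0.0439
```

```bash
python3 - <<'E'
from h import *
T=pose();im=r.get_image('wrist');np.save('w17.npy',im);np.save('w17T.npy',T);s=r.observe()
print(T.round(4),s['gripper_width'],s['ft_force'])
save('w17c.png',cv2.resize(im[100:250,160:340],None,fx=4,fy=4,interpolation=cv2.INTER_CUBIC))
p=np.array([.4976,.3228]);t=T@np.array([0,.2654,.0025,1]);d=np.r_[p-t[:2],.0155-t[2]];print((T[:3,:3].T@d).round(4))
im=r.get_image('scene')
save('s17.png',cv2.resize(im[220:300,300:400],None,fx=7,fy=7,interpolation=cv2.INTER_CUBIC))
E
```

```text
[[-0.9413  0.0028  0.3376  0.4963]
 [-0.3375  0.0032 -0.9413  0.3246]
 [-0.0037 -1.     -0.0021  0.2829]
 [ 0.      0.      0.      1.    ]] 0.0436686070241825 [-0.34237979  0.05815005 -0.64479627]
[0.0004 0.002  0.0002]
```

View pics/w17c.png

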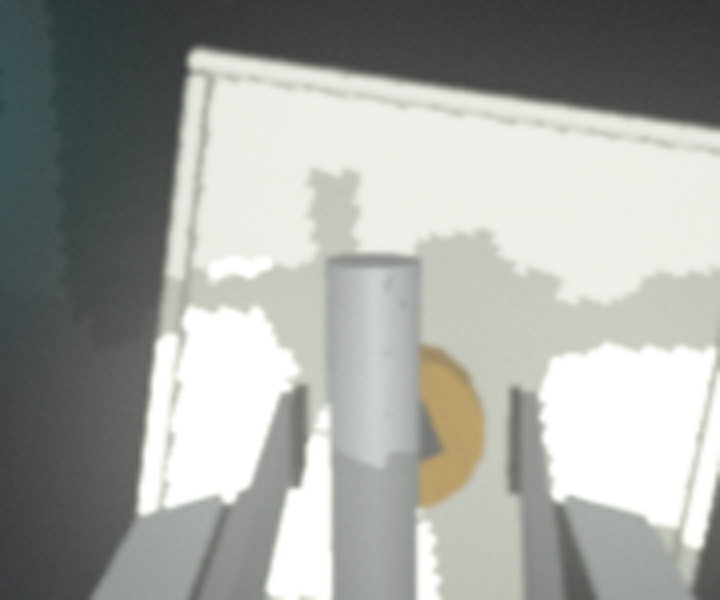

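View pics/s17.png

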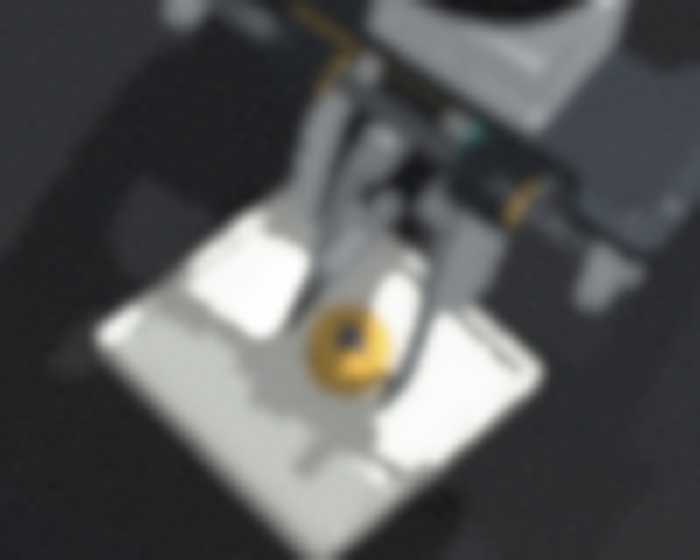

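```bash
python3 - <<'E'
from h import *
T=np.load('w17T.npy');C=cam('wrist',T)
f=lambda a:((proj(C,[(T@np.r_[a,1])[:3]])[0]-[160,100]+.5)*4-.5).round(0)
for x in(-.008,.008):
  for y in(.2574,.2734): print(x,y,f([x,y,.0215]))
print('puck edge seen 484, rows 345-507'); h=T[2,3]-.02
q=lambda x,y:((x+.5)/4-.5+160,(y+.5)/4-.5+100)
I=np.linalg.inv(T)
for p in[(484,430),(430,347),(430,507)]: print((I@np.r_[atz(C,[q(*p)],.02)[0],1]).round(4))
E
```

```text
-0.008 0.2574 [510. 401.]
-0.008 0.2734 [503. 379.]
0.008 0.2574 [508. 486.]
0.008 0.2734 [502. 459.]
puck edge seen 484, rows 345-507
[-0.001   0.2628  0.0173  1.    ]
[-0.0167  0.2629  0.0072  1.    ]
[0.014  0.2628 0.0074 1.    ]
```

Request:
carry_out(plan=[{"claw":0.07,"travel":[-0.002,0.0015,0],"twist":[0,0,0]},{"claw":0.07,"travel":[-0.002,0.0015,0],"twist":[0,0,0]},{"claw":0.1,"travel":[-0.002,0.0015,0],"twist":[0,0,0]},{"claw":0.13,"travel":[-0.002,0.0015,0],"twist":[0,0,0]},{"claw":0.15,"travel":[-0.002,0.0015,0],"twist":[0,0,0]},{"claw":0.18,"travel":[-0.002,0.0015,0],"twist":[0,0,0]},{"claw":0.25,"travel":[-0.002,0.0015,0],"twist":[0,0,0]},{"claw":0.5,"travel":[-0.002,0.0015,0],"twist":[0,0,0]},{"claw":0.5,"travel":[-0.002,0.0015,0],"twist":[0,0,0]},{"claw":0.5,"travel":[-0.002,0.0015,0],"twist":[0,0,0]}], grip_force=30)

```text
t: 17.65
ee_pos: [0.4982, 0.3253, 0.2817]
tcp_rot: [0.123, -0.12, 0.698, -0.696]
ft_force: [-0.0, 0.1, -0.6]
gripper_width: 0.04
```

```bash
python3 - <<'E'
from h import *
T=pose();im=r.get_image('wrist');s=r.observe()
print(T.round(4),s['gripper_width'],s['ft_force'])
save('w18c.png',cv2.resize(im[100:250,160:340],None,fx=4,fy=4,interpolation=cv2.INTER_CUBIC))
im=r.get_image('scene')
save('s18.png',cv2.resize(im[220:300,300:400],None,fx=7,fy=7,interpolation=cv2.INTER_CUBIC))
E
```

```text
[[-0.9413  0.0033  0.3376  0.4982]
 [-0.3376  0.0035 -0.9413  0.3253]
 [-0.0043 -1.     -0.0021  0.2817]
 [ 0.      0.      0.      1.    ]] 0.03935688807227903 [-0.33548636 -0.14351845  0.70179201]
```

View pics/w18c.png

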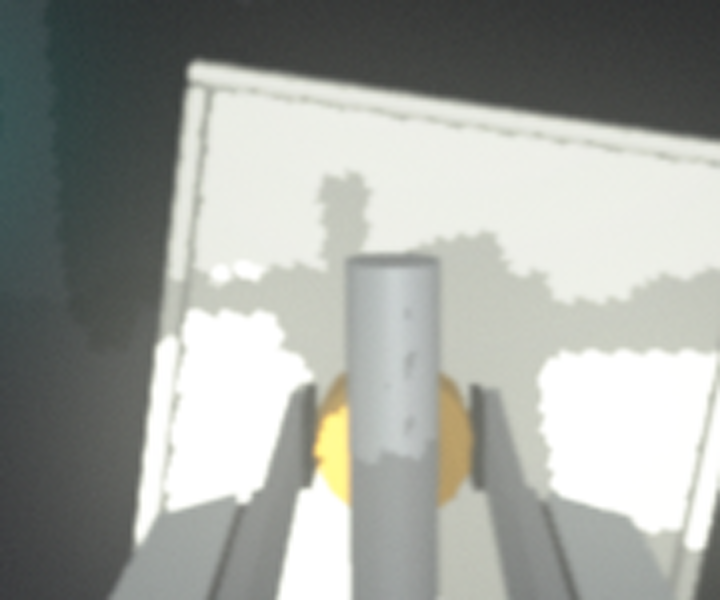

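View pics/s18.png

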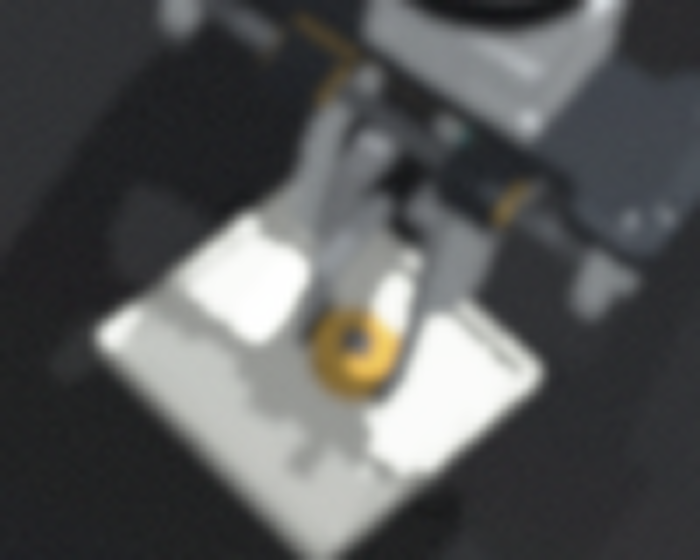

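Request:
carry_out(plan=[{"claw":0.6,"travel":[0,0,0],"twist":[0,0,0]},{"claw":0.6,"travel":[0,0,0],"twist":[0,0,0]},{"claw":0.6,"travel":[0,-0.004,0],"twist":[0,0,0]},{"claw":0.6,"travel":[0,-0.012,0],"twist":[0,0,0]},{"claw":0.6,"travel":[0,-0.022,0],"twist":[0,0,0]},{"claw":0.6,"travel":[0,-0.034,0],"twist":[0,0,0]},{"claw":0.6,"travel":[0,-0.044,0],"twist":[0,0,0]},{"claw":0.6,"travel":[0,-0.05,0],"twist":[0,0,0]},{"claw":0.6,"travel":[0,-0.05,0],"twist":[0,0,0]}])

```text
t: 18.5
ee_pos: [0.4985, 0.3253, 0.3349]
tcp_rot: [0.124, -0.118, 0.698, -0.695]
ft_force: [0.8, 0.6, -0.3]
gripper_width: 0.0398
```

```bash
python3 - <<'E'
from h import *
T=pose();im=r.get_image('wrist');s=r.observe()
print(T.round(4),s['gripper_width'],s['ft_force'])
save('w19c.png',cv2.resize(im[100:250,160:340],None,fx=4,fy=4,interpolation=cv2.INTER_CUBIC))
im=r.get_image('scene')
save('s19.png',cv2.resize(im[190:300,300:420],None,fx=5,fy=5,interpolation=cv2.INTER_CUBIC))
E
```

```text
[[-0.9413  0.0079  0.3376  0.4985]
 [-0.3375  0.0058 -0.9413  0.3253]
 [-0.0094 -1.     -0.0028  0.3349]
 [ 0.      0.      0.      1.    ]] 0.03954731666103034 [ 0.11389189 -0.61970349 -1.04761362]
```

View pics/w19c.png

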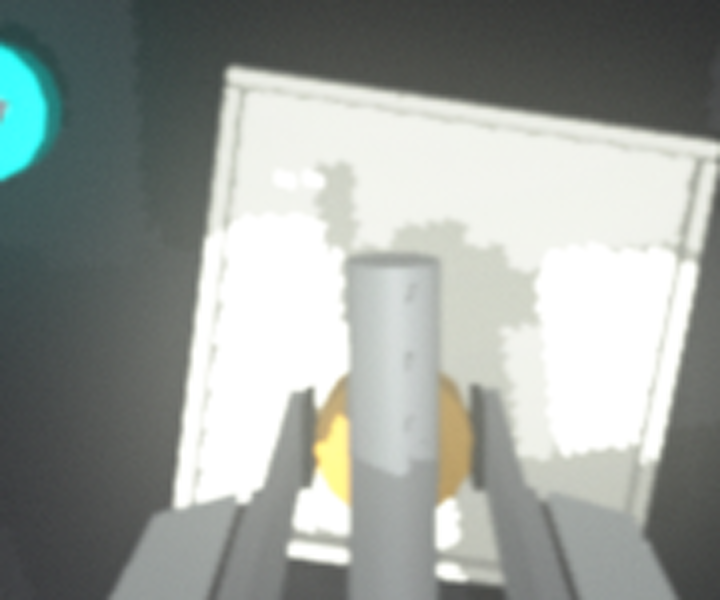

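View pics/s19.png

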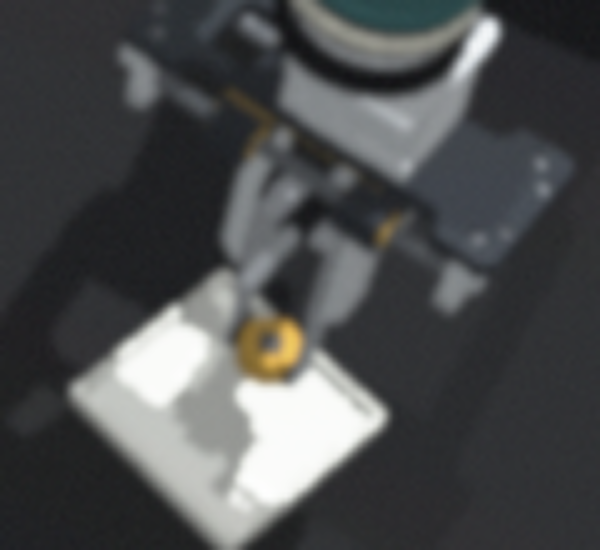

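```bash
python3 - <<'E'
from h import *
T=pose();C=cam('wrist',T);I=np.linalg.inv(T);z=T[2,3]-.2617
q=lambda x,y:((x+.5)/4-.5+160,(y+.5)/4-.5+100)
print((I@np.r_[atz(C,[q(393.5,439)],z)[0],1]).round(4))
go([.6143,-.0393,.44],-70.3)
E
```

```text
[4.000e-04 2.617e-01 5.000e-04 1.000e+00]
at [0.4981 0.3251 0.3323] jaw -70.27 travel [0.013, -0.1087, 0.382] twist [0.13, 0.03, -0.3] t 18.6
```

Now lift and traverse to the post: up first, then across.

Request:
carry_out(plan=[{"claw":0.6,"travel":[0,-0.02,0],"twist":[0,0,0]},{"claw":0.6,"travel":[0,-0.05,0.0],"twist":[0,0,-0.3]},{"claw":0.6,"travel":[0,-0.08,0.01],"twist":[0,0,-0.3]},{"claw":0.6,"travel":[0.001,-0.105,0.03],"twist":[0,0,-0.3]},{"claw":0.6,"travel":[0.002,-0.12,0.06],"twist":[0,0,-0.3]},{"claw":0.6,"travel":[0.003,-0.125,0.094],"twist":[0,0,-0.3]},{"claw":0.6,"travel":[0.004,-0.125,0.128],"twist":[0,0,-0.3]},{"claw":0.6,"travel":[0.005,-0.125,0.162],"twist":[0,0,-0.3]},{"claw":0.6,"travel":[0.006,-0.125,0.196],"twist":[0,0,-0.3]},{"claw":0.6,"travel":[0.007,-0.125,0.23],"twist":[0,0,-0.3]}])

```text
t: 19.43
ee_pos: [0.5689, 0.1042, 0.4557]
tcp_rot: [0.12, -0.122, 0.697, -0.696]
ft_force: [1.2, 0.5, -1.0]
gripper_width: 0.0397
```

```bash
python3 - <<'E'
from h import *
print(r.observe()['gripper_width']);go([.6143,-.0393,.45],-70.3)
E
```

```text
0.03973304285635315
at [0.5689 0.1042 0.4557] jaw -70.27 travel [0.0057, 0.0053, 0.1504] twist [0.16, 0.03, 0.1] t 19.43
```

Request:
carry_out(plan=[{"claw":0.6,"travel":[0.001,0,0.032],"twist":[0,0,0]},{"claw":0.6,"travel":[0.002,0,0.064],"twist":[0,0,0]},{"claw":0.6,"travel":[0.003,0,0.094],"twist":[0,0,0]},{"claw":0.6,"travel":[0.004,0.002,0.12],"twist":[0,0,0]},{"claw":0.6,"travel":[0.005,0.004,0.138],"twist":[0,0,0]},{"claw":0.6,"travel":[0.0057,0.005,0.148],"twist":[0,0,0]},{"claw":0.6,"travel":[0.0057,0.005,0.1504],"twist":[0,0,0]},{"claw":0.6,"travel":[0.0057,0.005,0.1504],"twist":[0,0,0]},{"claw":0.6,"travel":[0.0057,0.005,0.1504],"twist":[0,0,0]},{"claw":0.6,"travel":[0.0057,0.005,0.1504],"twist":[0,0,0]}])

```text
t: 20.27
ee_pos: [0.614, -0.038, 0.4506]
tcp_rot: [0.121, -0.122, 0.698, -0.696]
ft_force: [0.4, -0.0, -1.5]
gripper_width: 0.0396
```

```bash
python3 - <<'E'
from h import *
T=pose();im=r.get_image('wrist');s=r.observe()
print(T.round(4),s['gripper_width'],s['ft_force'])
P=T@np.array([.0004,.2697,.0005,1]);print('puck',P.round(4));d=np.array([.6143,-.0393,.159])-P[:3];print('travel',(T[:3,:3].T@d).round(4));go(T[:3,3],-70.3)
save('w20.png',cv2.resize(im,(768,576)))
im=r.get_image('scene')
save('s20.png',cv2.resize(im[110:230,160:320],None,fx=5,fy=5,interpolation=cv2.INTER_CUBIC))
E
```

```text
[[-0.9407 -0.0022  0.3394  0.614 ]
 [-0.3394  0.0024 -0.9407 -0.038 ]
 [ 0.0012 -1.     -0.003   0.4506]
 [ 0.      0.      0.      1.    ]] 0.03977133795614597 [ 0.26054409  0.06591486 -0.29072876]
puck [ 0.6132 -0.0379  0.1809  1.    ]
travel [-0.0006  0.0219  0.0017]
at [ 0.614  -0.038   0.4508] jaw -70.16 travel [-0.0, 0.0001, 0.0] twist [0.16, 0.14, 0.06] t 20.32
```

View pics/w20.png

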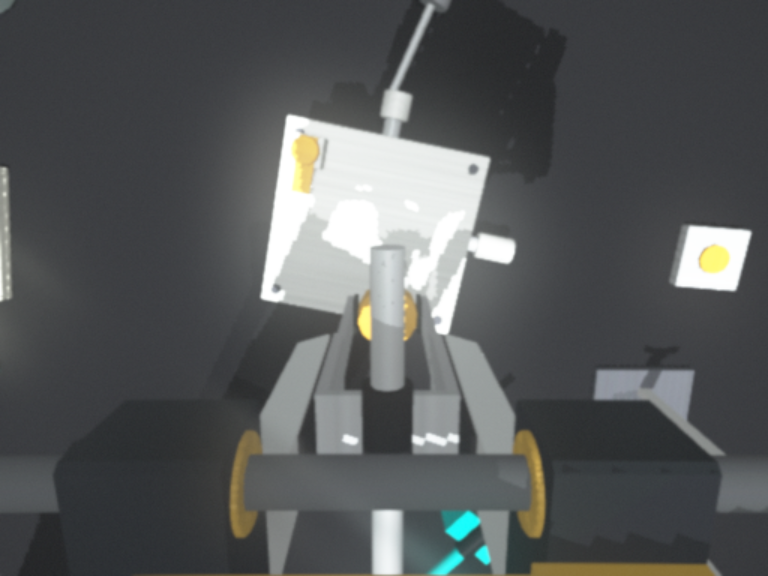

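View pics/s20.png

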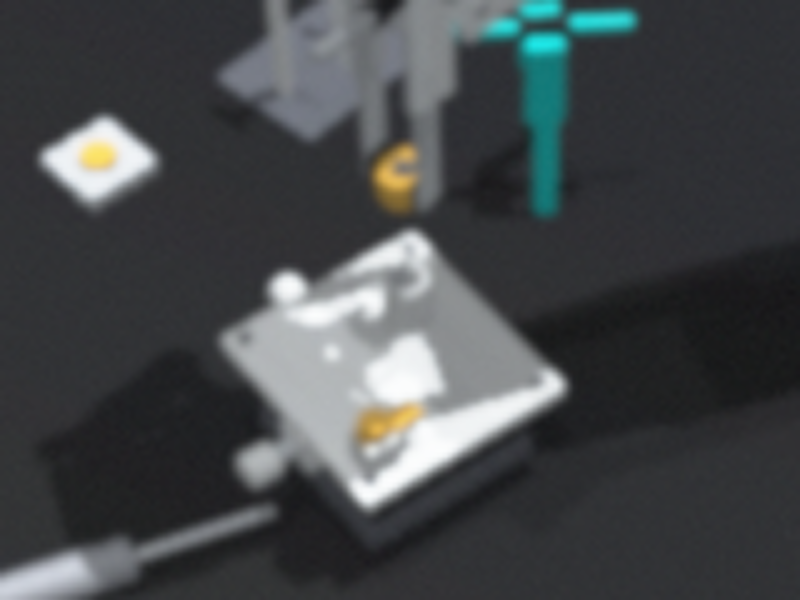

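Request:
carry_out(plan=[{"claw":0.6,"travel":[-0.0006,0.006,0.0017],"twist":[0,0,0]},{"claw":0.6,"travel":[-0.0006,0.014,0.0017],"twist":[0,0,0]},{"claw":0.6,"travel":[-0.0006,0.02,0.0017],"twist":[0,0,0]},{"claw":0.6,"travel":[-0.0006,0.022,0.0017],"twist":[0,0,0]},{"claw":0.6,"travel":[-0.0006,0.022,0.0017],"twist":[0,0,0]},{"claw":0.6,"travel":[-0.0006,0.022,0.0017],"twist":[0,0,0]},{"claw":0.6,"travel":[-0.0006,0.022,0.0017],"twist":[0,0,0]},{"claw":0.6,"travel":[-0.0006,0.022,0.0017],"twist":[0,0,0]},{"claw":0.6,"travel":[-0.0006,0.022,0.0017],"twist":[0,0,0]}])

```text
t: 21.12
ee_pos: [0.6151, -0.0395, 0.4293]
tcp_rot: [0.122, -0.122, 0.697, -0.696]
ft_force: [-0.3, -0.3, -1.8]
gripper_width: 0.0397
```

```bash
python3 - <<'E'
from h import *
T=pose();im=r.get_image('wrist');s=r.observe()
print(T.round(4),s['gripper_width'],s['ft_force'],s['joint_velocities'].round(3) if hasattr(s['joint_velocities'],'round') else s['joint_velocities'])
P=T@np.array([.0004,.2697,.0005,1]);print('puck',P.round(4))
save('w21c.png',cv2.resize(im[100:250,160:340],None,fx=4,fy=4,interpolation=cv2.INTER_CUBIC))
C=cam('scene');im=r.get_image('scene');np.save('scene21.npy',im)
g=np.clip(255*(im[110:210,190:300]/255.)**.7,0,255).astype(np.uint8)
big=cv2.resize(g,None,fx=6,fy=6,interpolation=cv2.INTER_CUBIC);raw=big.copy()
f=lambda P:((proj(C,P)-[190,110]+.5)*6-.5)
a=np.linspace(0,6.28,40)
for (x,y,z,rr,col) in [(.6143,-.0393,.07,.013,(255,0,0)),(.6143,-.0393,.106,.013,(255,0,0)),(.6143,-.0393,.116,.003,(255,0,0)),(P[0],P[1],P[2]-.008,.015,(0,255,0)),(P[0],P[1],P[2]+.008,.015,(0,255,0))]:
    cv2.polylines(big,[f(np.c_[x+rr*np.cos(a),y+rr*np.sin(a),a*0+z]).astype(np.int32)],True,col,1)
save('s21.png',big);save('s21r.png',raw)
E
```

```text
[[-9.407e-01 -1.000e-03  3.393e-01  6.151e-01]
 [-3.393e-01  2.000e-03 -9.407e-01 -3.950e-02]
 [ 2.000e-04 -1.000e+00 -2.200e-03  4.293e-01]
 [ 0.000e+00  0.000e+00  0.000e+00  1.000e+00]] 0.03957094000212307 [ 0.36200601  0.09295264 -0.82501564] [-0.001  0.001  0.004 -0.001  0.002 -0.003]
puck [ 0.6147 -0.0395  0.1596  1.    ]
```

View pics/w21c.png

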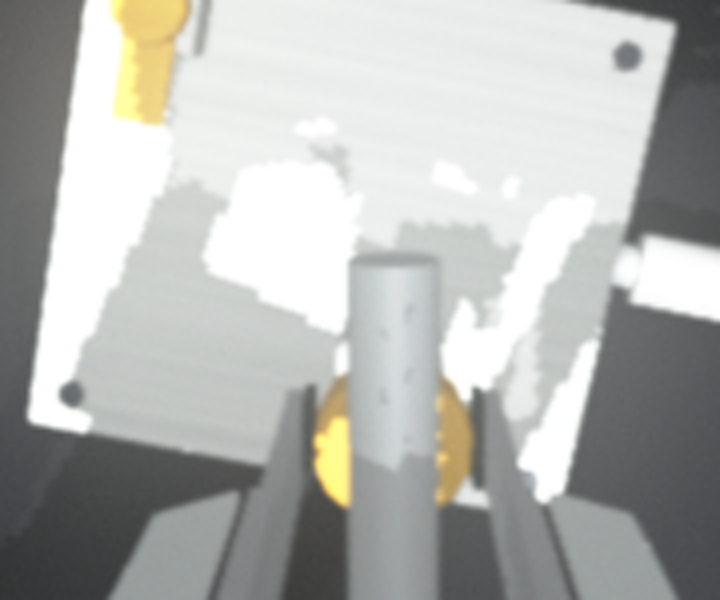

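View pics/s21.png

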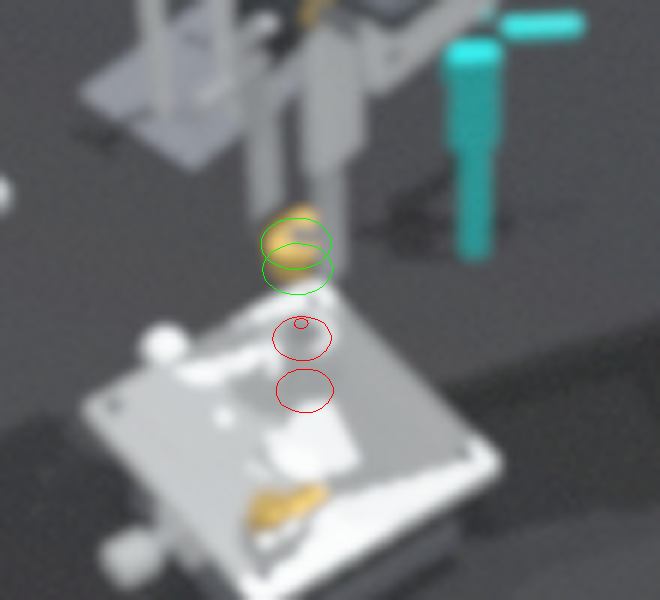

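View pics/s21r.png

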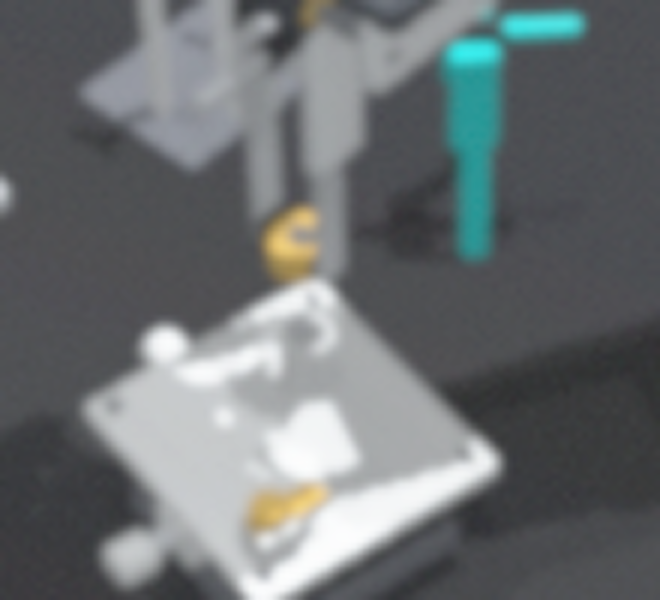

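The scene overlay shows the puck about 10 crop-px above my prediction. I'll quantify that before handing in.

```bash
python3 - <<'E'
from h import *
from scipy.optimize import minimize
C=cam('scene')
r.get_image('scene')
L=r.regions_of('scene','puck_center');print([(round(x['p'],2),np.round(x['bbox'],1).tolist()) for x in L])
L=r.regions_of('scene','sleeve_center');print([(round(x['p'],2),np.round(x['bbox'],1).tolist()) for x in L])
S=10
def mask(im,box):
    x,y,w,h=box; c=cv2.resize(im[y:y+h,x:x+w],None,fx=S,fy=S,interpolation=cv2.INTER_CUBIC)
    hsv=cv2.cvtColor(c,cv2.COLOR_RGB2HSV); return (hsv[...,0]>10)&(hsv[...,0]<32)&(hsv[...,1]>90)&(hsv[...,2]>70)
def sil(P,box):
    a=np.linspace(0,2*np.pi,60);Q=[]
    for dz in(-.008,.008):Q.append(np.c_[P[0]+.015*np.cos(a),P[1]+.015*np.sin(a),a*0+P[2]+dz])
    p=((proj(C,np.vstack(Q))-[box[0],box[1]]+.5)*S-.5).astype(np.int32)
    m=np.zeros((box[3]*S,box[2]*S),np.uint8);cv2.fillConvexPoly(m,cv2.convexHull(p),1);return m>0
def ext(m):
    ys,xs=np.nonzero(m);return np.round([xs.min()/S,xs.max()/S,ys.min()/S,ys.max()/S],2)
box0=(335,255,32,32); im0=np.load('scene0.npy'); m0=mask(im0,box0)
print('puck in tray seen',ext(m0),'pred(.4976,.3228)',ext(sil([.4976,.3228,.012],box0)))
box=(225,138,32,28); im=np.load('scene21.npy'); m=mask(im,box)
print('now seen',ext(m),'pred',ext(sil([.6147,-.0395,.1596],box)))
for d in([0,0,.006],[-.003,-.003,0],[-.006,0,0],[0,-.006,0],[-.002,-.002,.003]):
    print(d,ext(sil(np.array([.6147,-.0395,.1596])+d,box)))
save('s22.png',np.hstack([cv2.resize(im[138:166,225:257],None,fx=S,fy=S,interpolation=cv2.INTER_CUBIC),np.repeat((m*255).astype(np.uint8)[...,None],3,2)]))
E
```

```text
[(0.63, [368.9, 312.2, 13.1, 12.4]), (0.48, [371.0, 237.1, 13.7, 11.7]), (0.4, [241.8, 153.6, 6.4, 15.7])]
[]
puck in tray seen [ 9.2 19.9  9.5 20.4] pred(.4976,.3228) [ 8.1 21.3  9.  22.9]
now seen [ 8.4 17.5  6.1 18.9] pred [ 8.5 20.3  8.4 21.1]
[0, 0, 0.006] [ 8.4 20.3  6.7 19.5]
[-0.003, -0.003, 0] [ 9.  20.8  7.2 19.9]
[-0.006, 0, 0] [10.6 22.4  7.6 20.3]
[0, -0.006, 0] [ 7.5 19.3  6.9 19.6]
[-0.002, -0.002, 0.003] [ 8.8 20.6  6.8 19.5]
```

View pics/s22.png

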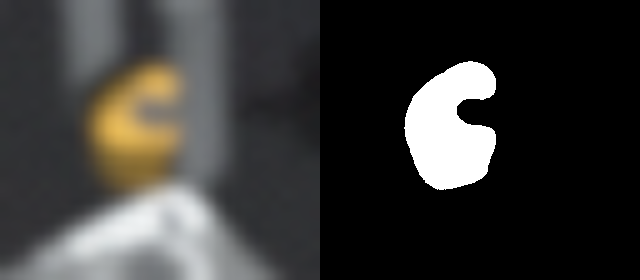

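```bash
python3 - <<'E'
from h import *
im=np.load('scene21.npy');g=cv2.cvtColor(im[150:190,215:265],cv2.COLOR_RGB2GRAY)
g=cv2.createCLAHE(4,(2,2)).apply(cv2.resize(g,None,fx=12,fy=12,interpolation=cv2.INTER_CUBIC));cv2.imwrite('pics/s23.png',g)
a=r.get_image('scene');save('s24.png',a)
E
```

```text
(no output)
```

View pics/s23.png

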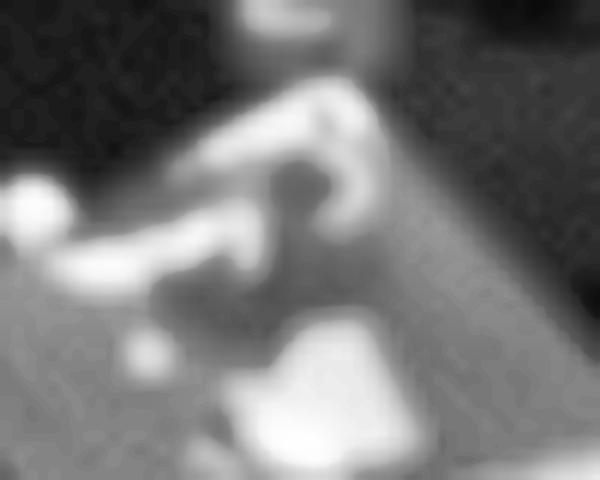

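View pics/s24.png

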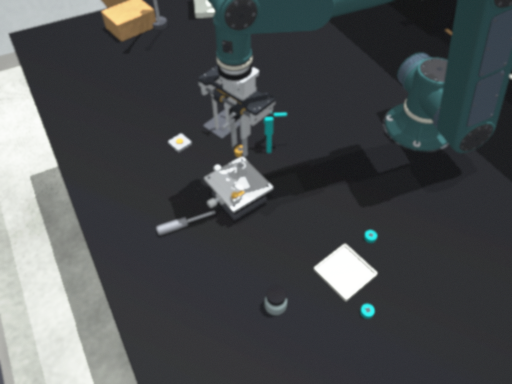

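```bash
python3 - <<'E'
from h import *
s=r.observe();print(s['t'],s['gripper_width'],s['ee_pos'],r.finish_job())
E
```

```text
the job is handed in; nothing more can be done
21.4167 0.0396185189442636 [ 0.61513524 -0.03940499  0.42884097] None
```

The sleeve is on the post and released. The tongs hold the brass puck above the post, about 35–40 mm clear of its top. I handed the job in at 21.4 s of the 67 s allowed, still holding.

**Sleeve:** I gripped it, lined it up over the post using the wrist and scene views, and slid it down with almost no contact force. I let go at about platen height. The top view afterwards showed it seated, with the post standing out of it.

**Tongs and puck:** I lifted the steel tongs straight up out of the stand and closed them on the brass puck in the tray. The gripper only touched the tongs' arms. Its opening was 39.6 mm at hand-in, as expected for tongs closed on the puck.

**Last checks:**
- **Puck position:** calculated from the wrist camera and arm pose, the puck's centre is within about 1 mm of the post axis, with its underside about 35 mm above the post top.
- **Disagreement:** in the scene camera the puck appears about 2 pixels higher than that. About half matches the offset this camera already showed for the puck in the tray. The rest would mean about 3 mm higher or 3 mm off to the side, and I left it uncorrected.
- **Sleeve at the end:** the network no longer found it in the last scene picture, where it blends in with the platen. An enhanced crop shows a dark shape at the post where the seated sleeve should be, but no clear outline.
- **Bystanders:** the tray is empty, and the jar, carrier, screwdriver and turquoise look-alikes appear where they were.

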